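# Load the pastry mill, clip its safety bar and start it

## Task

Load the four-station mill for the pastry section: put every grinder cup standing on the counter onto a dock of its own (any dock), turning it gently while pressing until it drops over the drive tongue right down onto the disc, then turn it clockwise to the stop so that its wing is in line with the row of docks. When all the cups are locked, and not before, push the blue safety bar straight down onto its seat at the front of the mill until both snap hooks have clicked over its ends, and then press the green start button. Leave the dessert plate, the bowl and the knife where they are.

Things in the scene. Friction and masses are not known exactly. Their poses are not given: they have to be found in the camera images.
- red_cup (a point): red grinder cup, loose, 0.18-0.29 kg, standing; any cup may be absent. All cups alike, 94 mm tall. Point: on its axis, half-way up, 47 mm above the underside; z up the axis. Heights above the underside: black foot 66 mm wide to 16, round body 58 wide to 54, black lid 62 wide to 60, then an upright grip wing from 60 to 94, 46 mm long along the cup's x, 12 mm thick along its y.
- green_cup (a point): green grinder cup, same as red. Point: on its axis, half-way up, 47 mm above the underside; z up the axis. In the underside of every cup is a straight key slot 34 mm long, 10.8 mm wide, 16 mm deep, centred, running along the cup's x, parallel to its wing. A cup works equally well half a turn round.
- brown_cup (a point): dark brown grinder cup, same as red. Point: on its axis, half-way up, 47 mm above the underside; z up the axis. 
- yellow_cup (a point): yellow grinder cup, same as red. Point: on its axis, half-way up, 47 mm above the underside; z up the axis. 
- dock1 (a point): mill dock 1 (at the -y end; four docks 88 mm apart, disc 72 mm across). Point: centre of the top of its dark disc, 36 mm above the worktop. Axes are the mill's: y along the row of docks, z up. A brass tongue, 30 mm long, 8 thick, 13 high, rounded top, stands on the disc and fits a cup's slot. A cup not keyed rests on the tongue, 13 mm too high; keyed, it stands on the disc, its point 47 mm above this one.
- dock2 (a point): mill dock 2, next to dock 1, same as dock 1. Point: centre of the top of its dark disc, 36 mm above the worktop. Axes are the mill's: y along the row of docks, z up. Each tongue turns with its cup, stiffly (0.12 N m), clockwise seen from above, up to a firm stop: there it is locked and lies along y, in line with the row.
- dock3 (a point): mill dock 3, next to dock 2, same as dock 1. Point: centre of the top of its dark disc, 36 mm above the worktop. Axes are the mill's: y along the row of docks, z up. At the start each tongue stands 0.9 to 1.4 rad anticlockwise (seen from above) of its locked direction, differently at each dock; the angle is not given, but cameras see it.
- dock4 (a point): mill dock 4, at the +y end, same as dock 1. Point: centre of the top of its dark disc, 36 mm above the worktop. Axes are the mill's: y along the row of docks, z up. 
- clip_seat (a point): safety bar seat, near the front edge of the mill's slab (170 x 385 mm). Point: its centre, on the surface the bar rests on, 30 mm above the worktop, 84 mm in front of the dock row, at its middle. Axes the mill's, y along the row. Low round rails, 38 mm apart inside, 7 high, run along y beside it; orange snap hooks 37 mm high at its ends, inner faces at y = +-76.5 mm.
- bar (a point): blue safety bar, loose, 0.12 kg: 150 mm long along its y, 32 wide, 12 thick; on top at its middle a black upright grip rib across it, 44 mm long along x, 12 thick along y, 46 high (58 in all). Point: its centre, 29 mm above the underside. Pushed straight down between the hooks with some 8 to 20 N it spreads them and they spring over its ends.
- hook_left (a joint): spring snap hook at the +y end of the clip seat: rad, 0 upright (closed), grows to about 0.15 as the bar's end pushes it outwards, back to about 0 once clicked; its catch then lies 14 mm above the seat surface
- hook_right (a joint): the same at the -y end
- start (a joint): travel of the green start button in m: 0 released, 0.006 fully down; springs back by itself; counts as pressed beyond 0.004
- start_top (a point): centre of the top face of the green start button (28 mm across, in a black housing) on the mill's slab, left free at the -y end of the front edge; pressed straight down 6 mm, 5 N fully down
- dessert_plate: bystander, leave alone: pink plate with plated tartlets, 190 mm across, 50 mm high; origin at its underside
- bowl: bystander, leave alone: small steel bowl, 120 mm across, 55 mm high; origin at its underside
- paring_knife: bystander, leave alone: wooden-handled paring knife lying flat, 190 mm long; origin at its underside

How it is judged:
By the outcome, as a careful person would: the job done as asked, in the order asked, and still so for the second after the job is handed in, with the robot touching nothing.
Of cup_red, cup_green, cup_brown, cup_yellow only 3 to 4 are there at a start; the rules pass over those that are not, and their reading is None.
At some moment in a run one of cup_red, cup_green, cup_brown, cup_yellow, safety_bar may be knocked a few centimetres aside while the robot is not near it.
It also fails if it takes over 210 s, if anything falls off the work surface, if the arm or the gripper's body presses on something with over 40 N, if the wrist force passes 120 N, or if a joint passes its speed limit or range.

## Robot

A 7-joint arm with a two-finger parallel gripper is mounted at the origin on the work surface. World frame = base frame: x ahead of the robot, y to its left, z up, the work surface at z = 0. Lengths are in m, angles in degrees, forces in N, time in s.
With the tool pointing down it reaches from about 0.425 to 0.875 m from the base axis. Payload 4.7 kg.
Tool frame: the origin (TCP) lies between the finger pads; the fingertips stand env.finger_overhang ahead of it and the grasp point (between the pads) lies 5 mm behind it (env.finger_overhang is the distance from the TCP to the fingertips, in m); z points along the fingers, y is the line along which they close (so a half turn about z gives the same grasp; the last joint's range is limited). The gripper opens to 87 mm and grips with 3 to 60 N. Pads are 19 mm wide; open, the fingers measure 117 mm over their backs; the gripper's body (75 mm by 190 mm) begins 51 mm behind the grasp point.
Start: joints at [-63.535, 18.392, -4.016, 83.108, 1.295, 78.541, -3.26], TCP at [0.281, 0.586, 0.237] pointing down, gripper open.
Joint ranges: [-163.93, 163.93], [-17.29, 119.83], [-79.2, 71.16], [3.27, 140.29], [-89.18, 269.18], [5.43, 117.66], [-154.24, 154.24]. Speed limits (degrees/s): [147.25, 147.25, 180, 180, 180, 180, 180].

## Interface

Orientations are given as [roll, pitch, yaw] about the fixed x, y, z axes, in that order (R = Rz(yaw) Ry(pitch) Rx(roll)).
In Python, from cell import telemetry, eyes, env, models gives the robot as it stands. The module is installed in compiled form; this text tells all that it offers.
- The arm moves only by the tool drive_tool, never from a script. Its arguments are lists of equal length, an entry for each row: "angular": the turn, a rotation vector about the tool's x, y, z in rad, a list of three; "delta_pos": the shift along the tool's x, y, z in cm, a list of three; "gripper": the finger opening in cm, from 0 to 8.7. A call has 1 to 20 rows; each row shifts and turns the commanded pose from where the row before left it, along the tool's axes as they then stand; what a row does not reach is not made up. A row lasts 1/10 s, in which the tool goes at most 50 mm and 8.59 degrees, less where a joint would pass 70% of its speed; a pose out of reach is approached as far as the arm can. A call with a gripper value outside its range is refused whole. The fingers move at their own pace and stop on an object; "squeeze" is the grip in N (left out, the last holds). Time passes only in rows, so rows that do not move let the fingers close. It gives the time, the measured TCP pose, the force, the opening and the grip force at its end, in the units of the state.
- telemetry.get_obs(): the state, without advancing time (a new reading comes with each control period).
- eyes.read_camera(name): name is "side" or "top" or "wrist"; returns a dict with "pixels" (420x560x3 uint8, red, green, blue), "mtx" (3x3 intrinsics, pixels), "origin" and "orientation" of the camera in the world. Camera axes: x right, y down, z forward; pixel columns grow to the right and rows downward; lengths in m; the calibration is good to about 2 mm. The wrist camera is an equidistant fisheye: a pixel r from the principal point sees the ray r / f radians off the axis. A picture is of the moment at which its call begins. There is no depth.
- env.sign_off(): hands the job in; it is judged then, once.
Trained networks look in a picture, given as the dict that the camera call returned (one of the last four; its "shot" number tells which), for a name from the list of things; names that differ only in an ending like _2 or _b are one class to them, and where a whole thing is asked for, a point or a joint stands for the part that bears it (a point fixed in the world has none). Each returns a list of dicts, best first, with "p" (0 to 1); they miss things now and then, are a little off and sometimes report something else, mostly with a low value. They report only what shows in the picture. A call takes as long as a camera call.
- models.search_frame(picture, target): "centre" ([column, row] in pixels, amid what is visible of it).
- models.cut_out(picture, target): "pixels" (420x560 bool, what is visible of it) and "centre" ([column, row] in pixels, amid what is visible of it).
The state is a dict: "time_s": time; "qpos": joint angles; "joint_velocities": joint speeds; "effort": joint torques, N m; "tool_pos": TCP position; "tool_rot": TCP orientation; "force": force on the tool from outside, world axes, zero at the start; "wrist_torque": the same for the moment, N m; "grip_width": finger opening in m; "grasp_force": force on a finger pad.
Only numpy, scipy, OpenCV 4.12 (cv2) and the standard library are available. Lean on these libraries where they do the work, as an engineer would, in place of code of your own. Each camera call takes 0.05 s, during which the arm holds its last target. There are 200 camera calls.

## Working session

There is one attempt and no reset: what is moved stays moved. The work goes in short steps, Python scripts to look and compute and a tool call to move; the robot and the scene stay as the last step left them, time stands still between calls to the robot, and variables do not carry over. Pictures are saved under pics/ and viewed, at most 14 in all, crops included, and the job is handed in when it is done.

Besides the shell and the picture viewer there is one more tool, called in YAML: its name, and indented under it one key for each argument. drive_tool: Moves the arm, as the interface text tells. Its arguments: {"type":"object","properties":{"angular":{"type":"array","items":{"type":"array","items":{"type":"number"}}},"delta_pos":{"type":"array","items":{"type":"array","items":{"type":"number"}}},"gripper":{"type":"array","items":{"type":"number"}},"squeeze":{"type":"number"}},"required":["angular","delta_pos","gripper"]}

```bash
mkdir -p pics
cat > h.py <<'E'
import numpy as np, cv2
from scipy.spatial.transform import Rotation as R
from cell import telemetry, eyes, env, models
def rot(o):
    o=np.array(o,float)
    if o.shape==(3,3): return o
    if o.shape==(3,): return R.from_euler('xyz',o,degrees=True).as_matrix()
    return R.from_quat(o).as_matrix()
def shot(n,save=None):
    p=eyes.read_camera(n)
    if save: cv2.imwrite('pics/'+save+'.png',p['pixels'][:,:,::-1])
    return p
def ray(p,uv,fish=False):
    K=np.array(p['mtx']); x=(uv[0]-K[0,2])/K[0,0]; y=(uv[1]-K[1,2])/K[1,1]
    if fish:
        r=np.hypot(x,y); s=np.sin(r)/r if r>1e-9 else 1.; d=np.array([x*s,y*s,np.cos(r)])
    else: d=np.array([x,y,1.])
    return np.array(p['origin']),rot(p['orientation'])@d
def atz(p,uv,z,fish=False):
    o,d=ray(p,uv,fish); return o+d*(z-o[2])/d[2]
def proj(p,X,fish=False):
    K=np.array(p['mtx']); c=rot(p['orientation']).T@(np.array(X)-np.array(p['origin']))
    if fish:
        r=np.hypot(c[0],c[1]); th=np.arctan2(r,c[2]); q=c[:2]/max(r,1e-9)*th
    else: q=c[:2]/c[2]
    return np.array([K[0,0]*q[0]+K[0,2],K[1,1]*q[1]+K[1,2]])
E
python3 - <<'E'
from h import *
t=shot('top','top1'); s=shot('side','side1')
print(telemetry.get_obs(), env.finger_overhang)
for p in(t,s): print(p['mtx'],p['origin'],p['orientation'])
for n in ['red_cup','green_cup','brown_cup','yellow_cup','bar','start_top','dessert_plate','bowl','paring_knife','hook_left','dock1']:
    for nm,p in(('t',t),('s',s)):
        r=models.search_frame(p,n); print(n,nm,[(np.round(d['centre']),round(d['p'],2)) for d in r[:4]])
E
```

```text
{'time_s': 0.1, 'qpos': array([-63.53572567,  18.43576745,  -4.01603767,  83.16734735,
         1.29500544,  78.54146466,  -3.25932136]), 'joint_velocities': array([ 0.10324888,  0.04119678,  0.07522356, -0.14964953, -0.01663991,
        0.02748109, -0.01578173]), 'effort': array([-2.61452160e-04, -4.92571056e+01, -4.06085690e-01, -3.13397598e+01,
       -6.41891873e-02,  3.94086353e-02,  6.74496960e-05]), 'tool_pos': array([0.28126734, 0.58547122, 0.23556506]), 'tool_rot': array([-1.79900655e+02,  5.29709242e-03,  1.54346472e+02]), 'force': array([-0.07143395,  0.58456234, -0.39643434]), 'wrist_torque': array([0.05654064, 0.02011177, 0.05216504]), 'grasp_force': 0.0, 'grip_width': 0.08700271976360936} 0.014
[[492.35556848   0.         277.20791555]
 [  0.         492.35556848 212.47673497]
 [  0.           0.           1.        ]] [ 0.46097706 -0.04470697  1.34380231] [-176.9957431     0.30894651  -89.5689574 ]
[[436.86276544   0.         279.00789506]
 [  0.         436.86276544 213.5300278 ]
 [  0.           0.           1.        ]] [ 0.40473602 -0.76834524  0.70484338] [-1.3042
[... 394 characters left out ...]
76.]), 0.6)]
bar t [(array([409., 223.]), 0.7)]
bar s [(array([294., 374.]), 0.98)]
start_top t []
start_top s [(array([260., 210.]), 0.39)]
dessert_plate t [(array([202., 207.]), 0.54)]
dessert_plate s [(array([403., 268.]), 0.57)]
bowl t [(array([218., 111.]), 0.61)]
bowl s [(array([361., 170.]), 0.85), (array([164., 360.]), 0.6), (array([295., 375.]), 0.23)]
paring_knife t [(array([380., 303.]), 0.88), (array([258., 224.]), 0.15)]
paring_knife s [(array([270., 188.]), 0.66), (array([166., 362.]), 0.59)]
hook_left t [(array([230., 227.]), 0.75)]
hook_left s [(array([235., 158.]), 0.45)]
dock1 t [(array([202., 208.]), 0.87), (array([336., 124.]), 0.25)]
dock1 s [(array([266., 189.]), 0.95)]
```

Run:
```python
import cv2
for n in('top1','side1'):
    a=cv2.imread(f'pics/{n}.png'); cv2.imwrite(f'pics/{n}b.png',cv2.resize(a,(784,588),interpolation=cv2.INTER_CUBIC))
```

```text
(no output)
```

View pics/top1b.png

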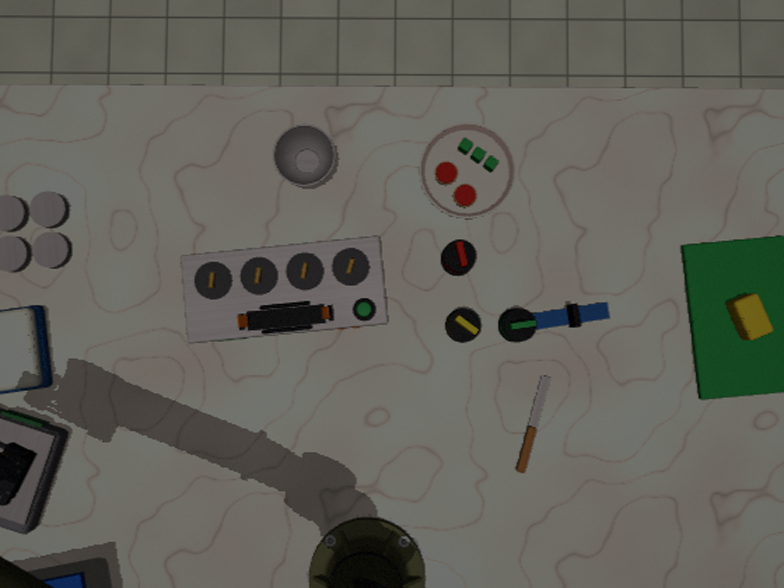

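View pics/side1b.png

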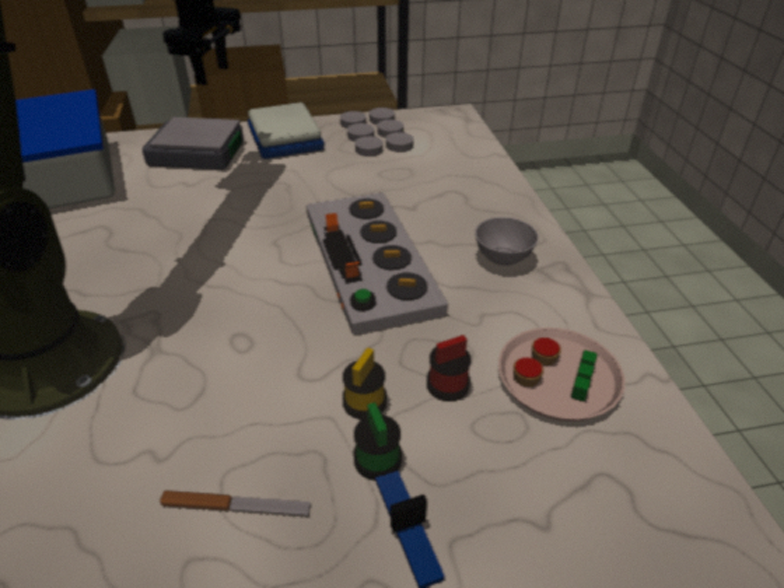

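Top view (784-px picture): red cup (458,257), yellow (463,325), green (517,324), no brown, bar at (573,316), mill docks at (351..213, 266..280), button (364,309). Side view agrees.

```bash
cat >> h.py <<'E'
def blob(p,hsv_lo,hsv_hi,c,rad):
    "colour blob near pixel c: centre, long-axis endpoints, area (subpixel PCA)"
    h=cv2.cvtColor(p['pixels'],cv2.COLOR_RGB2HSV); m=cv2.inRange(h,np.array(hsv_lo),np.array(hsv_hi))
    yy,xx=np.indices(m.shape); m=(m>0)&((xx-c[0])**2+(yy-c[1])**2<rad**2)
    P=np.c_[xx[m],yy[m]].astype(float)
    if len(P)<4: return None
    mu=P.mean(0); w,V=np.linalg.eigh(np.cov((P-mu).T)); return mu,V[:,1]*np.sqrt(3*w[1]),len(P)
def axis(p,b,z,fish=False):
    a0=atz(p,b[0]-b[1],z,fish); a1=atz(p,b[0]+b[1],z,fish); c=atz(p,b[0],z,fish); d=a1-a0
    return c,np.degrees(np.arctan2(d[1],d[0]))%180,np.linalg.norm(d)
COL={'red':([0,130,60],[8,255,255]),'green':([45,110,40],[75,255,255]),'yellow':([24,130,70],[34,255,255]),'blue':([100,130,50],[125,255,255]),'brass':([14,90,60],[24,255,255])}
E
python3 - <<'E'
from h import *
t=shot('top')
h=cv2.cvtColor(t['pixels'],cv2.COLOR_RGB2HSV)
for n,c in [('red',(330,181)),('yellow',(334,231)),('green',(374,231))]:
    b=blob(t,*COL[n],c,17); c_,a,l=axis(t,b,.09); print(n,h[int(b[0][1]),int(b[0][0])],b[2],c_.round(4),a.round(1),l.round(4))
b=blob(t,*COL['blue'],(409,225),40); c,a,l=axis(t,b,.012);print('bar',b[0],b[2],c.round(4),a.round(1),l)
D=[]
for i,c in enumerate([(250.5,190.5),(217,193.5),(184.5,196),(152,200)]):
    b=blob(t,[10,60,50],[35,255,255],c,14)
    c,a,l=axis(t,b,.047);print('tongue',i+1,b[0],b[2],c.round(4),a.round(1),l.round(4)); D.append(c)
D=np.array(D); print(np.linalg.norm(np.diff(D,axis=0),axis=1))
v=D[3]-D[0]; print('row dir',np.degrees(np.arctan2(v[1],v[0])),'mid',D.mean(0))
b=blob(t,*COL['green'],(260,221),14); print('button',axis(t,b,.06)[0],b[2])
for n,c in(('hl',(173,229)),('hr',(235,223))):
    b=blob(t,[3,130,60],[18,255,255],c,10); print(n,axis(t,b,.067)[0].round(4),b[2])
E
```

```text
red [  1 216  98] 81 [ 0.6088 -0.1705  0.09  ] 12.8 0.0458
yellow [ 26 190 114] 82 [ 0.4789 -0.1801  0.09  ] 54.0 0.0456
green [ 67 175  80] 78 [ 0.4801 -0.2826  0.09  ] 98.7 0.0455
bar [407.36105477 225.10953347] 493 [ 0.4992 -0.3888  0.012 ] 99.1 0.1536594055785585
tongue 1 [249.7027027  189.59459459] 37 [0.5891 0.036  0.047 ] 162.1 0.03
tongue 2 [216.51351351 192.83783784] 37 [0.5798 0.1237 0.047 ] 173.2 0.0296
tongue 3 [183.60526316 195.89473684] 38 [0.5711 0.2107 0.047 ] 171.4 0.0308
tongue 4 [150.35 199.3 ] 40 [0.5615 0.2986 0.047 ] 175.2 0.0313
[0.08819923 0.0874201  0.08841824]
row dir 96.001038444822 mid [0.57536184 0.16724878 0.047     ]
button [0.50721454 0.00883319 0.06      ] 86
hl [0.4835 0.2331 0.067 ] 57
hr [0.4997 0.0794 0.067 ] 41
```

```bash
cat >> h.py <<'E'
def go(x,y,z,yaw):
    "turn (rotvec, tool) first, then shift in cm along the turned tool axes"
    o=telemetry.get_obs(); R0=rot(o['tool_rot']); R1=R.from_euler('xyz',[180,0,yaw],degrees=True).as_matrix()
    a=R.from_matrix(R0.T@R1).as_rotvec(); d=R1.T@(np.array([x,y,z])-o['tool_pos'])*100
    print('t%.1f'%o['time_s'],'turn',a.round(3),'shift cm',d.round(2),'len',np.linalg.norm(d).round(1),'| pos',o['tool_pos'].round(4),o['tool_rot'].round(1),'F',o['force'].round(1),'grip',round(o['grip_width'],4),round(o['grasp_force'],1))
E
python3 - <<'E'
from h import *
go(.55,.2,.24,54)
R1=R.from_euler('xyz',[180,0,54],degrees=True).as_matrix()
print(R1.T@(np.array([.479,-.18,.2])-[.55,.2,.24])*100)
E
```

```text
t1.2 turn [ 0.    -0.     1.751] shift cm [-15.44  44.41  -0.34] len 47.0 | pos [0.2815 0.5859 0.2366] [180.    0.  154.3] F [-0.6 -0.1 -0.5] grip 0.0871 0.0
[-34.91592108  16.59181893   4.        ]
```

drive_tool:
  angular:
    - [0, 0, 0.125]
    - [0, 0, 0.125]
    - [0, 0, 0.125]
    - [0, 0, 0.125]
    - [0, 0, 0.125]
    - [0, 0, 0.125]
    - [0, 0, 0.125]
    - [0, 0, 0.125]
    - [0, 0, 0.125]
    - [0, 0, 0.125]
    - [0, 0, 0.125]
    - [0, 0, 0.125]
    - [0, 0, 0.125]
    - [0, 0, 0.125]
    - [0, 0, 0]
    - [0, 0, 0]
    - [0, 0, 0]
    - [0, 0, 0]
    - [0, 0, 0]
    - [0, 0, 0]
  delta_pos:
    - [0, 0, 0]
    - [0, 0, 0]
    - [0, 0, 0]
    - [0, 0, 0]
    - [0, 0, 0]
    - [0, 0, 0]
    - [0, 0, 0]
    - [0, 0, 0]
    - [0, 0, 0]
    - [0, 0, 0]
    - [0, 0, 0]
    - [0, 0, 0]
    - [0, 0, 0]
    - [0, 0, 0]
    - [-1.3, 3.7, 0]
    - [-1.3, 3.7, 0]
    - [-1.3, 3.7, 0]
    - [-1.3, 3.7, 0]
    - [-1.3, 3.7, 0]
    - [-1.3, 3.7, 0]
  gripper: [4, 4, 4, 4, 4, 4, 4, 4, 4, 4, 4, 4, 4, 4, 4, 4, 4, 4, 4, 4]
  squeeze: 30

```text
time_s: 3.25
tool_pos: [0.4162, 0.3911, 0.2368]
tool_rot: [-180.0, -0.0, 54.1]
force: [0.5, -0.0, -0.2]
grip_width: 0.0399
grasp_force: 0.0
```

drive_tool:
  angular:
    - [0, 0, 0]
    - [0, 0, 0]
    - [0, 0, 0]
    - [0, 0, 0]
    - [0, 0, 0]
    - [0, 0, 0]
    - [0, 0, 0]
    - [0, 0, 0]
    - [0, 0, 0]
    - [0, 0, 0]
    - [0, 0, 0]
    - [0, 0, 0]
    - [0, 0, 0]
    - [0, 0, 0]
    - [0, 0, 0]
    - [0, 0, 0]
    - [0, 0, 0]
    - [0, 0, 0]
  delta_pos:
    - [-1.3, 3.7, 0]
    - [-1.3, 3.7, 0]
    - [-1.3, 3.7, 0]
    - [-1.3, 3.7, 0]
    - [-1.3, 3.7, 0]
    - [-1.3, 3.7, 0]
    - [-3.5, 1.65, 0.4]
    - [-3.5, 1.65, 0.4]
    - [-3.5, 1.65, 0.4]
    - [-3.5, 1.65, 0.4]
    - [-3.5, 1.65, 0.4]
    - [-3.5, 1.65, 0.4]
    - [-3.5, 1.65, 0.4]
    - [-3.5, 1.65, 0.4]
    - [-3.5, 1.65, 0.4]
    - [-3.5, 1.65, 0.4]
    - [0, 0, 0]
    - [0, 0, 0]
  gripper: [4, 4, 4, 4, 4, 4, 4, 4, 4, 4, 4, 4, 4, 4, 4, 4, 4, 4]

```text
time_s: 5.05
tool_pos: [0.4775, -0.1818, 0.1967]
tool_rot: [-180.0, -0.0, 53.9]
force: [-0.2, 0.1, 0.1]
grip_width: 0.0402
grasp_force: 0.0
```

```bash
cat >> h.py <<'E'
def wing(n,guess,z=.094,save=None,rad=60):
    w=shot('wrist',save); u=proj(w,[*guess,z],True); b=blob(w,*COL[n],u,rad)
    if b is None: print('none',u); return
    c,a,l=axis(w,b,z,True); print(n,'wrist px',b[0].round(1),'exp',u.round(1),b[2],c.round(4),'ang',a.round(1),'len',l.round(4)); return c,a
def topwing(n,px,z=.09,rad=17):
    t=shot('top'); b=blob(t,*COL[n],px,rad); c,a,l=axis(t,b,z); print(n,'top',c.round(4),a.round(1),l.round(4),b[2])
E
python3 - <<'E'
from h import *
wing('yellow',(.479,-.18),save='w1')
topwing('yellow',(334,231))
go(.479,-.180,.079,54)
w=shot('wrist');print(w['mtx'],w['origin'],w['orientation'])
E
```

```text
none [281.68616784 213.72691003]Traceback (most recent call last):
  File "<stdin>", line 3, in <module>
  File "h.py", line 48, in topwing
    t=shot('top'); b=blob(t,*COL[n],px,rad); c,a,l=axis(t,b,z); print(n,'top',c.round(4),a.round(1),l.round(4),b[2])
                                                   ~~~~^^^^^^^
  File "h.py", line 35, in axis
    a0=atz(p,b[0]-b[1],z,fish); a1=atz(p,b[0]+b[1],z,fish); c=atz(p,b[0],z,fish); d=a1-a0
             ~^^^
TypeError: 'NoneType' object is not subscriptable
```

View pics/w1.png

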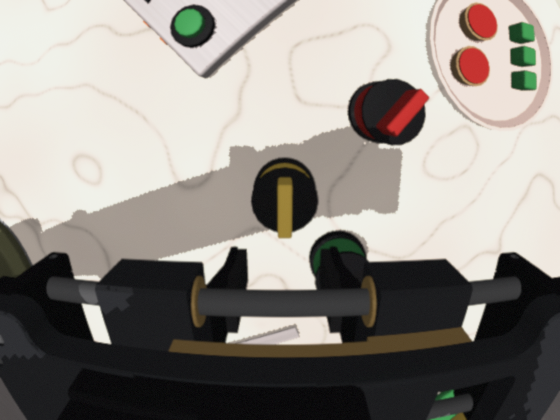

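Wrist view: yellow wing at about (285,207), where (281,213) was expected from the top-camera estimate; red cup (390,110), green cup (340,255).

```bash
python3 - <<'E'
s=open('h.py').read()
s=s.replace("    P=np.c_[xx[m]","    if cc:\n        n,L,st,ce=cv2.connectedComponentsWithStats(m.astype(np.uint8)); m=L==1+np.argmax(st[1:,4]) if n>1 else m\n    P=np.c_[xx[m]").replace("def blob(p,hsv_lo,hsv_hi,c,rad):","def blob(p,hsv_lo,hsv_hi,c,rad,cc=True):")
s=s.replace("'yellow':([24,130,70]","'yellow':([19,110,60]").replace("'red':([0,130,60]","'red':([0,130,75]")
open('h.py','w').write(s)
E
python3 - <<'E'
from h import *
w=shot('wrist');h=cv2.cvtColor(w['pixels'],cv2.COLOR_RGB2HSV)
print(w['mtx'][0],w['origin'],w['orientation'],h[205,285],h[168,285],h[165,265], h[112,408],h[125,370])
wing('yellow',(.479,-.18),rad=40)
wing('red',(.609,-.1705),rad=40)
go(.479,-.180,.079,54)
E
```

```text
[325.1922621    0.         283.34817815] [ 0.52661643 -0.11518192  0.34596455] [ 1.63156615e+02 -6.25624271e-03 -3.57903043e+01] [ 22 159 157] [ 22 163 103] [ 15  29 143] [  1 190 201] [ 0  0 36]
yellow wrist px [285.4 208.9] exp [282.5 216.4] 927 [ 0.4846 -0.1762  0.094 ] ang 54.0 len 0.0497
red wrist px [404.7 114.8] exp [407.3 116.6] 1149 [ 0.6079 -0.1681  0.094 ] ang 11.4 len 0.0439
t5.3 turn [ 0.    -0.     0.004] shift cm [ 0.02  0.07 11.76] len 11.8 | pos [ 0.4783 -0.1797  0.1966] [180.   -0.   54.2] F [ 0.2  0.4 -0.1] grip 0.0397 0.0
```

```bash
cat >> h.py <<'E'
from scipy.optimize import least_squares
def fit(p,n,g,yaw,box=(.046,.012,.060,.094),fish=False,rad=30,col=None,v=True):
    "fit x,y,yaw of an upright box to the colour mask by silhouette moments"
    L,W,z0,z1=box; u=proj(p,[g[0],g[1],(z0+z1)/2],fish); lo,hi=col or COL[n]
    h=cv2.cvtColor(p['pixels'],cv2.COLOR_RGB2HSV); m=cv2.inRange(h,np.array(lo),np.array(hi))
    yy,xx=np.indices(m.shape); m=((m>0)&((xx-u[0])**2+(yy-u[1])**2<rad**2)).astype(np.uint8)
    k,Lb,st,_=cv2.connectedComponentsWithStats(m)
    if k<2: print(n,'no blob at',u); return None
    m=(Lb==1+np.argmax(st[1:,4])).astype(np.uint8); S=8
    def feat(M): 
        c=np.array([M['m10'],M['m01']])/M['m00']; return np.array([*c,M['mu20']/M['m00'],M['mu11']/M['m00'],M['mu02']/M['m00']]),M['m00']
    fm,area=feat(cv2.moments(m,True))
    def model(q):
        c,s=np.cos(q[2]),np.sin(q[2])
        P=np.array([proj(p,[q[0]+c*a-s*b,q[1]+s*a+c*b,z],fish) for a in(-L/2,L/2) for b in(-W/2,W/2) for z in(z0,z1)],np.float32)
        return feat(cv2.moments(cv2.convexHull(P)))
    def res(q):
        f,A=model(q); d=f-fm; t=.5*np.arctan2(2*f[3],f[2]-f[4])-.5*np.arctan2(2*fm[3],fm[2]-fm[4]); return [d[0],d[1],5*np.sin(t)]
    r=least_squares(res,[g[0],g[1],np.radians(yaw)],diff_step=1e-3,x_scale=[.01,.01,.1])
    out=np.array([r.x[0],r.x[1],np.degrees(r.x[2])%180])
    if v: print(n,'fish' if fish else 'fix','xy',out[:2].round(4),'yaw',out[2].round(1),'area mask/model',int(area),int(model(r.x)[1]),'cost',round(r.cost,3))
    return out
E
python3 - <<'E'
from h import *
w=shot('wrist');t=shot('top');s=shot('side')
fit(w,'yellow',(.479,-.18),54,fish=True,rad=40)
fit(w,'red',(.609,-.170),12,fish=True,rad=40)
fit(s,'yellow',(.479,-.18),54,rad=20)
for n,g,a in(('red',(.609,-.17),12),('green',(.48,-.283),98)): fit(t,n,g,a,rad=17);fit(s,n,g,a,rad=20)
B=(.030,.008,.036,.048);br=([10,60,50],[35,255,255])
for i,(x,y,a) in enumerate([(.589,.036,162),(.58,.1237,173),(.571,.2107,171),(.5615,.2986,175)]):
    fit(t,'tongue%d'%(i+1),(x,y),a,B,rad=12,col=br);fit(s,'tongue%d'%(i+1),(x,y),a,B,rad=12,col=br)
go(.479,-.18,.079,54)
E
```

```text
yellow fish xy [ 0.4822 -0.1795] yaw 53.9 area mask/model 927 914 cost 0.0
red fish xy [ 0.6127 -0.1712] yaw 14.8 area mask/model 1145 1362 cost 0.0
yellow fix xy [ 0.4806 -0.1804] yaw 52.2 area mask/model 250 310 cost 0.0
red fix xy [ 0.6104 -0.1722] yaw 14.4 area mask/model 71 117 cost 0.0
red fix xy [ 0.6156 -0.1585] yaw 1.3 area mask/model 113 370 cost 0.0
green no blob at [372.69072519 231.59961059]
green fix xy [ 0.4828 -0.2821] yaw 97.4 area mask/model 261 303 cost 0.0
tongue1 fix xy [0.5889 0.0367] yaw 164.3 area mask/model 45 39 cost 0.0
tongue1 fix xy [0.582  0.0389] yaw 150.5 area mask/model 24 75 cost 0.0
tongue2 fix xy [0.5803 0.1243] yaw 169.6 area mask/model 44 42 cost 0.0
tongue2 fix xy [0.5864 0.1393] yaw 147.1 area mask/model 66 65 cost 0.0
tongue3 fix xy [0.5703 0.2123] yaw 169.9 area mask/model 46 45 cost 0.0
tongue3 fix xy [0.582  0.2112] yaw 129.0 area mask/model 33 56 cost 0.0
tongue4 fix xy [0.5621 0.2999] yaw 173.5 area mask/model 44 48 cost 0.0
tongue4 no blob at [260.79574879 145.74950492]
t5.5 turn [-0.    -0.     0.003] shift cm [ 0.09  0.06 11.76] len 11.8 | pos [ 0.478  -0.1804  0.1966] [-180.    -0.    54.2] F [-0.5  0.2 -0. ] grip 0.0398 0.0
```

drive_tool:
  angular:
    - [0, 0, 0]
    - [0, 0, 0]
    - [0, 0, 0]
    - [0, 0, 0]
    - [0, 0, 0]
    - [0, 0, 0]
    - [0, 0, 0]
    - [0, 0, 0]
    - [0, 0, 0]
    - [0, 0, 0]
    - [0, 0, 0]
    - [0, 0, 0]
    - [0, 0, 0]
  delta_pos:
    - [0.2, 0.2, 2.9]
    - [0, 0, 2.9]
    - [0, 0, 2]
    - [0, 0, 2]
    - [0, 0, 2]
    - [0, 0, 0]
    - [0, 0, 0]
    - [0, 0, 0]
    - [0, 0, 0]
    - [0, 0, 0]
    - [0, 0, 0]
    - [0, 0, 0]
    - [0, 0, 0]
  gripper: [4, 4, 4, 4, 4, 4, 0.8, 0.8, 0.8, 0.8, 0.8, 0.8, 0.8]
  squeeze: 35

```text
time_s: 6.75
tool_pos: [0.4807, -0.1805, 0.079]
tool_rot: [-180.0, -0.0, 54.1]
force: [-0.9, 1.2, 5.2]
grip_width: 0.0118
grasp_force: 34.9
```

Run:
```python
from h import *
go(.571,.2115,.24,171)
```

```text
t6.8 turn [ 1.000e-03 -0.000e+00 -2.041e+00] shift cm [ -2.78  40.13 -16.1 ] len 43.3 | pos [ 0.4807 -0.1805  0.079 ] [-180.    -0.    54.1] F [-0.9  1.2  5.2] grip 0.0118 34.9
```

drive_tool:
  angular:
    - [0, 0, 0]
    - [0, 0, 0]
    - [0, 0, 0]
    - [0, 0, 0]
    - [0, 0, -0.1275]
    - [0, 0, -0.1275]
    - [0, 0, -0.1275]
    - [0, 0, -0.1275]
    - [0, 0, -0.1275]
    - [0, 0, -0.1275]
    - [0, 0, -0.1275]
    - [0, 0, -0.1275]
    - [0, 0, -0.1275]
    - [0, 0, -0.1275]
    - [0, 0, -0.1275]
    - [0, 0, -0.1275]
    - [0, 0, -0.1275]
    - [0, 0, -0.1275]
    - [0, 0, -0.1275]
    - [0, 0, -0.1275]
  delta_pos:
    - [0, 0, -4]
    - [0, 0, -4]
    - [0, 0, -4]
    - [0, 0, -4]
    - [0, 0, 0]
    - [0, 0, 0]
    - [0, 0, 0]
    - [0, 0, 0]
    - [0, 0, 0]
    - [0, 0, 0]
    - [0, 0, 0]
    - [0, 0, 0]
    - [0, 0, 0]
    - [0, 0, 0]
    - [0, 0, 0]
    - [0, 0, 0]
    - [0, 0, 0]
    - [0, 0, 0]
    - [0, 0, 0]
    - [0, 0, 0]
  gripper: [0.8, 0.8, 0.8, 0.8, 0.8, 0.8, 0.8, 0.8, 0.8, 0.8, 0.8, 0.8, 0.8, 0.8, 0.8, 0.8, 0.8, 0.8, 0.8, 0.8]

```text
time_s: 8.75
tool_pos: [0.48, -0.1807, 0.2376]
tool_rot: [-180.0, -0.1, 171.2]
force: [-0.2, 0.1, -3.3]
grip_width: 0.0116
grasp_force: 35.0
```

drive_tool:
  angular:
    - [0, 0, 0]
    - [0, 0, 0]
    - [0, 0, 0]
    - [0, 0, 0]
    - [0, 0, 0]
    - [0, 0, 0]
    - [0, 0, 0]
    - [0, 0, 0]
    - [0, 0, 0]
    - [0, 0, 0]
    - [0, 0, 0]
    - [0, 0, 0]
    - [0, 0, 0]
  delta_pos:
    - [-1, 3.65, 0]
    - [-1, 3.65, 0]
    - [-1, 3.65, 0]
    - [-1, 3.65, 0]
    - [-1, 3.65, 0]
    - [-1, 3.65, 0]
    - [-1, 3.65, 0]
    - [-1, 3.65, 0]
    - [-1, 3.65, 0]
    - [-1, 3.65, 0]
    - [-1, 3.65, 0]
    - [0, 0, 0]
    - [0, 0, 0]
  gripper: [0.8, 0.8, 0.8, 0.8, 0.8, 0.8, 0.8, 0.8, 0.8, 0.8, 0.8, 0.8, 0.8]

```text
time_s: 10.05
tool_pos: [0.6517, 0.1997, 0.2365]
tool_rot: [-179.9, -0.1, 171.1]
force: [-1.0, -1.1, -3.0]
grip_width: 0.0118
grasp_force: 35.0
```

```bash
cat >> h.py <<'E'
B=(.030,.008,.036,.048);BR=([10,60,60],[35,255,255])
E
python3 - <<'E'
from h import *
w=shot('wrist','w2')
for i,(x,y,a) in enumerate([(.589,.036,162),(.58,.1237,173),(.571,.2107,171),(.5615,.2986,175)]):
    fit(w,'tongue%d'%(i+1),(x,y),a,B,True,rad=25,col=BR)
fit(w,'yellow',telemetry.get_obs()['tool_pos'][:2],171,(.046,.012,.221,.255),True,rad=45)
go(.571,.2115,.13,171)
E
```

```text
tongue1 fish xy [0.5916 0.0355] yaw 163.8 area mask/model 284 280 cost 0.0
tongue2 fish xy [0.5821 0.1231] yaw 171.7 area mask/model 308 277 cost 0.0
tongue3 fish xy [0.5728 0.2109] yaw 173.3 area mask/model 265 225 cost 0.0
tongue4 fish xy [0.5634 0.2987] yaw 175.2 area mask/model 292 280 cost 0.0
yellow fish xy [0.6432 0.2012] yaw 172.1 area mask/model 1537 2897 cost 0.0
t10.1 turn [-0.002 -0.001 -0.001] shift cm [ 8.21  0.09 10.71] len 13.5 | pos [0.6519 0.1978 0.2371] [-1.799e+02 -1.000e-01  1.710e+02] F [-1.1 -0.2 -2.8] grip 0.0118 35.0
```

View pics/w2.png

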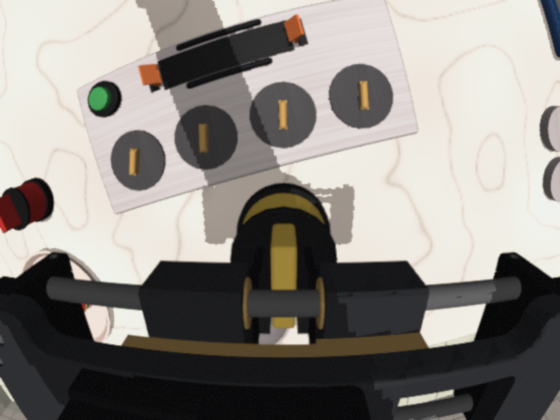

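Wrist view: four tongues at (134,161), (203,138), (283,115), (364,95), all clear; yellow cup held straight in the fingers.

drive_tool:
  angular:
    - [0, 0, -0.02]
    - [0, 0, 0]
    - [0, 0, 0]
    - [0, 0, 0]
    - [0, 0, 0]
    - [0, 0, 0]
    - [0, 0, 0]
    - [0, 0, 0]
    - [0, 0, 0]
  delta_pos:
    - [2.6, 0, 0]
    - [2.6, 0, 0]
    - [2.6, 0, 0]
    - [0, 0, 2.5]
    - [0, 0, 2.5]
    - [0, 0, 2.5]
    - [0, 0, 2.1]
    - [0, 0, 0]
    - [0, 0, 0]
  gripper: [0.8, 0.8, 0.8, 0.8, 0.8, 0.8, 0.8, 0.8, 0.8]

```text
time_s: 11.0
tool_pos: [0.5752, 0.2084, 0.143]
tool_rot: [-180.0, 0.0, 172.0]
force: [-0.7, 0.1, -2.9]
grip_width: 0.0119
grasp_force: 35.0
```

Run:
```python
from h import *
go(.5745,.2106,.128,172)
```

```text
t11.0 turn [-0.  0.  0.] shift cm [0.1 0.2 1.5] len 1.5 | pos [0.5752 0.2084 0.143 ] [-180.    0.  172.] F [-0.7  0.1 -2.9] grip 0.0119 35.0
```

drive_tool:
  angular:
    - [0, 0, 0]
    - [0, 0, 0]
    - [0, 0, 0]
    - [0, 0, 0]
    - [0, 0, 0]
    - [0, 0, 0]
  delta_pos:
    - [0.1, 0.15, 0.8]
    - [0, 0, 0.5]
    - [0, 0, 0.3]
    - [0, 0, 0.3]
    - [0, 0, 0.3]
    - [0, 0, 0]
  gripper: [0.8, 0.8, 0.8, 0.8, 0.8, 0.8]

```text
time_s: 11.6
tool_pos: [0.5734, 0.2117, 0.1198]
tool_rot: [-180.0, -0.1, 172.1]
force: [-3.0, 1.8, -4.3]
grip_width: 0.0118
grasp_force: 35.0
```

drive_tool:
  angular:
    - [0, 0, 0]
    - [0, 0, 0]
    - [0, 0, 0]
    - [0, 0, 0]
  delta_pos:
    - [0, 0, 0.3]
    - [0, 0, 0.3]
    - [0, 0, 0]
    - [0, 0, 0]
  gripper: [0.8, 0.8, 0.8, 0.8]

```text
time_s: 12.0
tool_pos: [0.5735, 0.2117, 0.1151]
tool_rot: [180.0, -0.1, 172.1]
force: [-6.8, 0.3, 3.4]
grip_width: 0.0113
grasp_force: 35.0
```

drive_tool:
  angular:
    - [0, 0, 0]
    - [0, 0, 0.1]
    - [0, 0, 0.1]
    - [0, 0, 0.1]
    - [0, 0, 0.1]
    - [0, 0, 0.1]
    - [0, 0, 0.1]
    - [0, 0, 0.1]
    - [0, 0, 0.1]
    - [0, 0, 0.1]
    - [0, 0, 0.1]
    - [0, 0, 0.1]
    - [0, 0, 0.1]
    - [0, 0, 0.1]
    - [0, 0, 0]
  delta_pos:
    - [0.1, 0, 0]
    - [0, -0.02, 0]
    - [0, -0.02, 0]
    - [0, -0.02, 0]
    - [0, -0.02, 0]
    - [0, -0.02, 0]
    - [0, -0.02, 0]
    - [0, -0.02, 0]
    - [0, -0.02, 0]
    - [0, -0.02, 0]
    - [0, -0.02, 0]
    - [0, -0.02, 0]
    - [0, -0.02, 0]
    - [0, -0.02, 0]
    - [0, 0, 0]
  gripper: [0.8, 0.8, 0.8, 0.8, 0.8, 0.8, 0.8, 0.8, 0.8, 0.8, 0.8, 0.8, 0.8, 0.8, 0.8]

```text
time_s: 13.5
tool_pos: [0.5718, 0.2095, 0.1151]
tool_rot: [180.0, 0.0, 97.6]
force: [-4.4, -0.4, 4.3]
grip_width: 0.0116
grasp_force: 35.0
```

Run:
```python
from h import *
go(.573,.2092,.115,96); print(telemetry.get_obs()['wrist_torque'])
```

```text
t13.5 turn [0.    0.    0.028] shift cm [-0.04  0.12  0.01] len 0.1 | pos [0.5718 0.2095 0.1151] [180.    0.   97.6] F [-4.4 -0.4  4.3] grip 0.0116 35.0
[-0.15096168  1.27952447  0.06968692]
```

drive_tool:
  angular:
    - [0, 0, 0.03]
    - [0, 0, 0.03]
    - [0, 0, 0.03]
    - [0, 0, 0]
  delta_pos:
    - [0, 0.05, 0]
    - [0, 0.05, 0]
    - [0, 0, 0]
    - [0, 0, 0]
  gripper: [0.8, 0.8, 0.8, 0.8]

```text
time_s: 13.9
tool_pos: [0.572, 0.2097, 0.1152]
tool_rot: [-179.9, 0.0, 92.6]
force: [-7.1, -0.6, 6.5]
grip_width: 0.0119
grasp_force: 35.1
```

Run:
```python
from h import *
go(.573,.2092,.115,96); print(telemetry.get_obs()['wrist_torque'])
```

```text
t13.9 turn [-0.002 -0.    -0.06 ] shift cm [-0.06  0.09  0.02] len 0.1 | pos [0.572  0.2097 0.1152] [-179.9    0.    92.6] F [-7.1 -0.6  6.5] grip 0.0119 35.1
[-0.2119108   2.0099479   0.24643642]
```

drive_tool:
  angular:
    - [0, 0, 0.03]
    - [0, 0, 0.03]
    - [0, 0, 0]
  delta_pos:
    - [0, 0, 0]
    - [0, 0, 0]
    - [0, 0, 0]
  gripper: [0.8, 0.8, 0.8]

```text
time_s: 14.2
tool_pos: [0.5719, 0.2098, 0.1152]
tool_rot: [-179.9, 0.0, 89.2]
force: [-7.3, -1.5, 6.6]
grip_width: 0.0119
grasp_force: 35.1
```

Run:
```python
from h import *
go(.573,.2092,.115,96); print(telemetry.get_obs()['wrist_torque'])
```

```text
t14.2 turn [-0.002 -0.    -0.119] shift cm [-0.07  0.1   0.02] len 0.1 | pos [0.5719 0.2098 0.1152] [-179.9    0.    89.2] F [-7.3 -1.5  6.6] grip 0.0119 35.1
[-0.23553224  1.98416872  0.26254606]
```

drive_tool:
  angular:
    - [0, 0, 0]
    - [0, 0, 0]
    - [0, 0, 0]
    - [0, 0, 0]
    - [0, 0, 0]
    - [0, 0, 0]
    - [0, 0, 0]
    - [0, 0, 0]
  delta_pos:
    - [0, 0, 0]
    - [0, 0, 0]
    - [0, 0, 0]
    - [0, 0, 0]
    - [0, 0, -3.5]
    - [0, 0, -4.5]
    - [0, 0, -4.5]
    - [0, 0, 0]
  gripper: [3.5, 3.5, 3.5, 3.5, 3.5, 3.5, 3.5, 3.5]

```text
time_s: 15.0
tool_pos: [0.5768, 0.2103, 0.2466]
tool_rot: [179.3, -0.3, 89.0]
force: [0.3, -0.5, -0.5]
grip_width: 0.0352
grasp_force: 0.0
```

Run:
```python
from h import *
w=shot('wrist','w3');t=shot('top'); s=shot('side')
WD=(.046,.012,.096,.130)
for p,f in((w,True),(t,False),(s,False)): fit(p,'yellow',(.572,.2105),94,WD,f,rad=45 if f else 20)
for p,f in((w,True),(t,False),(s,False)):
  fit(p,'red',(.61,-.171),14,fish=f,rad=17,col=([0,130,60],[8,255,255]))
for p,f in((t,False),(s,False)): fit(p,'green',(.482,-.2825),98,fish=f,rad=17,col=([45,80,30],[78,255,255]))
go(.611,-.1712,.24,14)
```

```text
yellow fish xy [0.5729 0.2091] yaw 90.4 area mask/model 865 822 cost 0.0
yellow fix xy [0.5717 0.2032] yaw 89.5 area mask/model 47 121 cost 0.0
yellow fix xy [0.5589 0.1335] yaw 171.0 area mask/model 117 267 cost 0.0
red no blob at [305.781259  430.0858835]
red fix xy [ 0.6103 -0.1716] yaw 13.9 area mask/model 89 117 cost 0.0
red fix xy [ 0.6118 -0.1688] yaw 12.4 area mask/model 257 365 cost 0.0
green fix xy [ 0.4804 -0.2837] yaw 98.6 area mask/model 89 98 cost 0.0
green fix xy [ 0.4829 -0.2845] yaw 98.2 area mask/model 276 308 cost 0.0
t15.2 turn [ 0.00e+00 -1.00e-03  1.31e+00] shift cm [-5.51 37.9  -0.07] len 38.3 | pos [0.5727 0.2099 0.2393] [180.  -0.  89.] F [ 0.7  0.7 -1.5] grip 0.0348 0.0
```

View pics/w3.png

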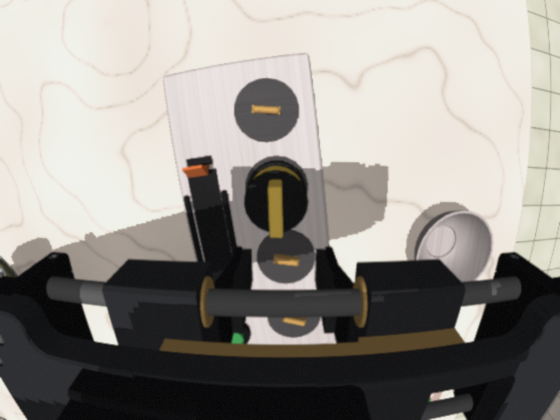

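Wrist view: yellow cup down on dock 3 with wing (276,205), about 5° past the row line because of slot slack; I'll turn it back about 5° within the slack.

drive_tool:
  angular:
    - [0, 0, -0.025]
    - [0, 0, 0]
    - [0, 0, 0]
    - [0, 0, 0]
    - [0, 0, 0]
    - [0, 0, 0]
    - [0, 0, 0]
    - [0, 0, 0]
    - [0, 0, -0.04]
    - [0, 0, -0.04]
    - [0, 0, 0]
    - [0, 0, 0]
    - [0, 0, 0]
    - [0, 0, 0]
    - [0, 0, 0]
    - [0, 0, 0]
    - [0, 0, 0]
    - [0, 0, 0]
  delta_pos:
    - [0, 0, 4]
    - [0, 0, 4]
    - [0, 0, 2.4]
    - [0, 0, 2]
    - [0, 0, 0]
    - [0, 0, 0]
    - [0, 0, 0]
    - [0, 0, 0]
    - [0, 0, 0]
    - [0, 0, 0]
    - [0, 0, 0]
    - [0, 0, 0]
    - [0, 0, 0]
    - [0, 0, -2.5]
    - [0, 0, -4]
    - [0, 0, -4]
    - [0, 0, -2]
    - [0, 0, 0]
  gripper: [3.5, 3.5, 3.5, 3.5, 0.8, 0.8, 0.8, 0.8, 0.8, 0.8, 0.8, 3.5, 3.5, 3.5, 3.5, 3.5, 3.5, 3.5]
  squeeze: 20

```text
time_s: 16.95
tool_pos: [0.5749, 0.2103, 0.2448]
tool_rot: [179.6, -0.2, 95.0]
force: [0.8, -0.2, -0.4]
grip_width: 0.035
grasp_force: 0.0
```

Run:
```python
from h import *
w=shot('wrist')
fit(w,'yellow',(.572,.2105),94,(.046,.012,.096,.130),True,rad=45)
go(.611,-.1712,.24,14)
```

```text
yellow fish xy [0.5738 0.2087] yaw 95.0 area mask/model 869 834 cost 0.0
t17.0 turn [ 0.002 -0.004  1.414] shift cm [-5.61 37.9   0.24] len 38.3 | pos [0.5737 0.2101 0.2424] [ 1.798e+02 -1.000e-01  9.500e+01] F [-0.1 -0.8 -1. ] grip 0.0345 0.0
```

drive_tool:
  angular:
    - [0, 0, 0.118]
    - [0, 0, 0.118]
    - [0, 0, 0.118]
    - [0, 0, 0.118]
    - [0, 0, 0.118]
    - [0, 0, 0.118]
    - [0, 0, 0.118]
    - [0, 0, 0.118]
    - [0, 0, 0.118]
    - [0, 0, 0.118]
    - [0, 0, 0.118]
    - [0, 0, 0.118]
    - [0, 0, 0]
    - [0, 0, 0]
    - [0, 0, 0]
    - [0, 0, 0]
    - [0, 0, 0]
    - [0, 0, 0]
    - [0, 0, 0]
    - [0, 0, 0]
  delta_pos:
    - [0, 0, 0]
    - [0, 0, 0]
    - [0, 0, 0]
    - [0, 0, 0]
    - [0, 0, 0]
    - [0, 0, 0]
    - [0, 0, 0]
    - [0, 0, 0]
    - [0, 0, 0]
    - [0, 0, 0]
    - [0, 0, 0]
    - [0, 0, 0]
    - [-0.7, 4.75, 0]
    - [-0.7, 4.75, 0]
    - [-0.7, 4.75, 0]
    - [-0.7, 4.75, 0]
    - [-0.7, 4.75, 0.5]
    - [-0.7, 4.75, 1]
    - [-0.7, 4.75, 1]
    - [-0.7, 4.65, 1.5]
  gripper: [4, 4, 4, 4, 4, 4, 4, 4, 4, 4, 4, 4, 4, 4, 4, 4, 4, 4, 4, 4]
  squeeze: 35

```text
time_s: 19.0
tool_pos: [0.6092, -0.1731, 0.1993]
tool_rot: [-180.0, 0.0, 13.9]
force: [0.5, -0.3, 1.0]
grip_width: 0.0397
grasp_force: 0.0
```

drive_tool:
  angular:
    - [0, 0, 0]
    - [0, 0, 0]
  delta_pos:
    - [0, 0, 0]
    - [0, 0, 0]
  gripper: [4, 4]

```text
time_s: 19.2
tool_pos: [0.6078, -0.1736, 0.1988]
tool_rot: [-180.0, 0.2, 13.6]
force: [0.6, 0.6, 0.2]
grip_width: 0.0403
grasp_force: 0.0
```

Run:
```python
from h import *
w=shot('wrist');
r=fit(w,'red',(.611,-.1712),14,fish=True,rad=45)
go(r[0],r[1],.079,14)
```

```text
red fish xy [ 0.6114 -0.1708] yaw 13.7 area mask/model 788 901 cost 0.0
t19.2 turn [-0.001  0.002 -0.003] shift cm [ 0.26  0.02 12.02] len 12.0 | pos [ 0.6088 -0.1713  0.1992] [-1.799e+02  1.000e-01  1.380e+01] F [0.5 1.3 0.2] grip 0.0397 0.0
```

drive_tool:
  angular:
    - [0, 0, 0]
    - [0, 0, 0]
    - [0, 0, 0]
    - [0, 0, 0]
    - [0, 0, 0]
    - [0, 0, 0]
    - [0, 0, 0]
    - [0, 0, 0]
    - [0, 0, 0]
    - [0, 0, 0]
    - [0, 0, 0]
  delta_pos:
    - [0.3, -0.1, 3]
    - [0, 0, 3]
    - [0, 0, 2]
    - [0, 0, 2]
    - [0, 0, 2]
    - [0, 0, 0]
    - [0, 0, 0]
    - [0, 0, 0]
    - [0, 0, 0]
    - [0, 0, 0]
    - [0, 0, 0]
  gripper: [4, 4, 4, 4, 4, 4, 0.8, 0.8, 0.8, 0.8, 0.8]

```text
time_s: 20.35
tool_pos: [0.6125, -0.1699, 0.0812]
tool_rot: [180.0, -0.1, 13.9]
force: [-0.4, 0.0, 3.1]
grip_width: 0.0117
grasp_force: 35.0
```

Run:
```python
from h import *
go(.582+.08,.123-.0116,.24,171.7); go(.582+.08,.123-.0116,.24,171.7)
```

```text
t20.4 turn [ 2.000e-03 -0.000e+00 -2.754e+00] shift cm [ -0.84  28.55 -15.88] len 32.7 | pos [ 0.6125 -0.1699  0.0812] [ 1.80e+02 -1.00e-01  1.39e+01] F [-0.4  0.   3.1] grip 0.0117 35.0
t20.4 turn [ 2.000e-03 -0.000e+00 -2.754e+00] shift cm [ -0.84  28.55 -15.88] len 32.7 | pos [ 0.6125 -0.1699  0.0812] [ 1.80e+02 -1.00e-01  1.39e+01] F [-0.4  0.   3.1] grip 0.0117 35.0
```

drive_tool:
  angular:
    - [0, 0, 0]
    - [0, 0, 0]
    - [0, 0, -0.145]
    - [0, 0, -0.145]
    - [0, 0, -0.145]
    - [0, 0, -0.145]
    - [0, 0, -0.145]
    - [0, 0, -0.145]
    - [0, 0, -0.145]
    - [0, 0, -0.145]
    - [0, 0, -0.145]
    - [0, 0, -0.145]
    - [0, 0, -0.145]
    - [0, 0, -0.145]
    - [0, 0, -0.145]
    - [0, 0, -0.145]
    - [0, 0, -0.145]
    - [0, 0, -0.145]
    - [0, 0, -0.145]
    - [0, 0, -0.145]
  delta_pos:
    - [0, 0, -4]
    - [0, 0, -4]
    - [0, 0, -4]
    - [0, 0, -3.8]
    - [0, 0, 0]
    - [0, 0, 0]
    - [0, 0, 0]
    - [0, 0, 0]
    - [0, 0, 0]
    - [0, 0, 0]
    - [0, 0, 0]
    - [0, 0, 0]
    - [0, 0, 0]
    - [0, 0, 0]
    - [0, 0, 0]
    - [0, 0, 0]
    - [0, 0, 0]
    - [0, 0, 0]
    - [0, 0, 0]
    - [0, 0, 0]
  gripper: [0.8, 0.8, 0.8, 0.8, 0.8, 0.8, 0.8, 0.8, 0.8, 0.8, 0.8, 0.8, 0.8, 0.8, 0.8, 0.8, 0.8, 0.8, 0.8, 0.8]

```text
time_s: 22.35
tool_pos: [0.6116, -0.17, 0.238]
tool_rot: [-180.0, -0.1, 163.8]
force: [0.5, 0.5, -2.1]
grip_width: 0.0115
grasp_force: 35.0
```

drive_tool:
  angular:
    - [0, 0, -0.145]
    - [0, 0, 0]
    - [0, 0, 0]
    - [0, 0, 0]
    - [0, 0, 0]
    - [0, 0, 0]
    - [0, 0, 0]
    - [0, 0, 0]
    - [0, 0, 0]
    - [0, 0, 0]
    - [0, 0, 0]
  delta_pos:
    - [0, 0, 0]
    - [-0.1, 3.6, 0]
    - [-0.1, 3.6, 0]
    - [-0.1, 3.6, 0]
    - [-0.1, 3.6, 0]
    - [-0.1, 3.6, 0]
    - [-0.1, 3.6, 0]
    - [-0.1, 3.6, 0]
    - [-0.1, 3.4, 0]
    - [0, 0, 0]
    - [0, 0, 0]
  gripper: [0.8, 0.8, 0.8, 0.8, 0.8, 0.8, 0.8, 0.8, 0.8, 0.8, 0.8]

```text
time_s: 23.45
tool_pos: [0.6606, 0.113, 0.2376]
tool_rot: [-179.9, -0.1, 171.9]
force: [0.2, -1.6, -2.5]
grip_width: 0.012
grasp_force: 35.0
```

Run:
```python
from h import *
w=shot('wrist')
fit(w,'t1',(.5916,.0355),163,B,True,rad=25,col=BR)
r=fit(w,'t2',(.5821,.1231),171,B,True,rad=25,col=BR)
go(r[0],r[1],.143,172);o1=telemetry.get_obs()['tool_pos'];shot('wrist');go(r[0],r[1],.143,172)
```

```text
t1 fish xy [0.5916 0.0357] yaw 163.2 area mask/model 294 275 cost 0.0
t2 fish xy [0.5822 0.1235] yaw 169.7 area mask/model 271 223 cost 0.0
t23.5 turn [-0.002 -0.001 -0.005] shift cm [7.95 0.13 9.5 ] len 12.4 | pos [0.6607 0.1111 0.238 ] [-179.9   -0.   171.7] F [-1.4 -1.2 -2.4] grip 0.0115 35.0
t23.6 turn [-0.002 -0.    -0.006] shift cm [7.97 0.23 9.52] len 12.4 | pos [0.6609 0.1101 0.2382] [-179.9   -0.   171.6] F [-0.1 -0.7 -2.5] grip 0.0119 35.0
```

drive_tool:
  angular:
    - [0, 0, 0.018]
    - [0, 0, 0]
    - [0, 0, 0]
    - [0, 0, 0]
    - [0, 0, 0]
    - [0, 0, 0]
    - [0, 0, 0]
    - [0, 0, 0]
    - [0, 0, 0]
    - [0, 0, 0]
    - [0, 0, 0]
    - [0, 0, 0]
    - [0, 0, 0]
  delta_pos:
    - [2.7, 0.15, 0]
    - [2.7, 0, 0]
    - [2.6, 0, 0]
    - [0, 0, 2.5]
    - [0, 0, 2.5]
    - [0, 0, 2.5]
    - [0, 0, 2]
    - [0, 0, 0.8]
    - [0, 0, 0.5]
    - [0, 0, 0.3]
    - [0, 0, 0.3]
    - [0, 0, 0.3]
    - [0, 0, 0]
  gripper: [0.8, 0.8, 0.8, 0.8, 0.8, 0.8, 0.8, 0.8, 0.8, 0.8, 0.8, 0.8, 0.8]

```text
time_s: 24.85
tool_pos: [0.5863, 0.1247, 0.127]
tool_rot: [179.9, 0.5, 170.7]
force: [0.1, -3.4, 13.3]
grip_width: 0.0117
grasp_force: 35.0
```

drive_tool:
  angular:
    - [0, 0, 0]
    - [0, 0, 0]
    - [0, 0, 0]
  delta_pos:
    - [0.2, 0, 0]
    - [0.2, 0, 0]
    - [0, 0, 0]
  gripper: [0.8, 0.8, 0.8]

```text
time_s: 25.15
tool_pos: [0.5791, 0.1257, 0.1225]
tool_rot: [-180.0, 0.1, 170.7]
force: [0.7, -3.6, 0.4]
grip_width: 0.0115
grasp_force: 35.0
```

drive_tool:
  angular:
    - [0, 0, 0]
    - [0, 0, 0]
    - [0, 0, 0]
    - [0, 0, 0]
  delta_pos:
    - [0, -0.1, 0.3]
    - [0, 0, 0.3]
    - [0, 0, 0.15]
    - [0, 0, 0]
  gripper: [0.8, 0.8, 0.8, 0.8]

```text
time_s: 25.55
tool_pos: [0.5789, 0.1256, 0.1177]
tool_rot: [179.9, 0.1, 170.7]
force: [-5.7, -4.4, 20.8]
grip_width: 0.0119
grasp_force: 35.0
```

drive_tool:
  angular:
    - [0, 0, 0.05]
    - [0, 0, 0.1]
    - [0, 0, 0.1]
    - [0, 0, 0.1]
    - [0, 0, 0.1]
    - [0, 0, 0.1]
    - [0, 0, 0.1]
    - [0, 0, 0.1]
    - [0, 0, 0.1]
    - [0, 0, 0.1]
    - [0, 0, 0.1]
    - [0, 0, 0.1]
    - [0, 0, 0.1]
    - [0, 0, 0.08]
    - [0, 0, 0]
  delta_pos:
    - [0, 0, -0.1]
    - [0, 0, 0]
    - [0, 0, 0]
    - [0, 0, 0]
    - [0, 0, 0]
    - [0, 0, 0]
    - [0, 0, 0]
    - [0, 0, 0]
    - [0, 0, 0]
    - [0, 0, 0]
    - [0, 0, 0]
    - [0, 0, 0]
    - [0, 0, 0]
    - [0, 0, 0]
    - [0, 0, 0]
  gripper: [0.8, 0.8, 0.8, 0.8, 0.8, 0.8, 0.8, 0.8, 0.8, 0.8, 0.8, 0.8, 0.8, 0.8, 0.8]

```text
time_s: 27.05
tool_pos: [0.5801, 0.126, 0.1175]
tool_rot: [179.7, -0.0, 94.5]
force: [-0.3, -1.2, 10.8]
grip_width: 0.0119
grasp_force: 35.0
```

Run:
```python
from h import *
go(.5822,.1235,.115,90); print(telemetry.get_obs()['wrist_torque'])
```

```text
t27.1 turn [ 0.004 -0.001  0.078] shift cm [-0.25  0.21  0.25] len 0.4 | pos [0.5801 0.126  0.1175] [179.7  -0.   94.5] F [-0.3 -1.2 10.8] grip 0.0119 35.0
[-0.81546482  0.00233777  0.10414512]
```

drive_tool:
  angular:
    - [0, 0, 0.05]
    - [0, 0, 0.04]
    - [0, 0, 0.02]
    - [0, 0, 0]
  delta_pos:
    - [0, 0, 0]
    - [0, 0, 0]
    - [0, 0, 0]
    - [0, 0, 0]
  gripper: [0.8, 0.8, 0.8, 0.8]

```text
time_s: 27.45
tool_pos: [0.5803, 0.1262, 0.1174]
tool_rot: [179.7, -0.1, 88.3]
force: [1.5, -1.6, 10.8]
grip_width: 0.0116
grasp_force: 35.0
```

Run:
```python
from h import *
go(.5822,.1235,.115,96); print(telemetry.get_obs()['wrist_torque'])
```

```text
t27.4 turn [ 0.005 -0.001 -0.135] shift cm [-0.29  0.16  0.24] len 0.4 | pos [0.5803 0.1262 0.1174] [ 1.797e+02 -1.000e-01  8.830e+01] F [ 1.5 -1.6 10.8] grip 0.0116 35.0
[-0.81277587 -0.1141319   0.33317447]
```

drive_tool:
  angular:
    - [0, 0, -0.06]
    - [0, 0, -0.05]
    - [0, 0, 0]
    - [0, 0, 0]
    - [0, 0, 0]
    - [0, 0, 0]
    - [0, 0, 0]
    - [0, 0, 0]
    - [0, 0, 0]
    - [0, 0, 0]
    - [0, 0, 0]
  delta_pos:
    - [0, 0, -0.05]
    - [0, 0, 0]
    - [0, 0, 0]
    - [0, 0, 0]
    - [0, 0, 0]
    - [0, 0, -2.5]
    - [0, 0, -4]
    - [0, 0, -4]
    - [0, 0, -2]
    - [0, 0, 0]
    - [0, 0, 0]
  gripper: [0.8, 0.8, 0.8, 3.5, 3.5, 3.5, 3.5, 3.5, 3.5, 3.5, 3.5]

```text
time_s: 28.55
tool_pos: [0.5776, 0.1261, 0.2399]
tool_rot: [-179.9, -0.0, 94.6]
force: [0.1, -0.4, -0.1]
grip_width: 0.0347
grasp_force: 0.0
```

Run:
```python
from h import *
w=shot('wrist','w4');t=shot('top'); s=shot('side','s4')
fit(w,'red',(.581,.1245),94,(.046,.012,.096,.130),True,rad=45)
fit(s,'red',(.581,.1245),94,(.046,.012,.096,.130),False,rad=20,col=([0,130,50],[8,255,255]))
for p,f in((t,False),(s,False)): fit(p,'green',(.482,-.2825),98,fish=f,rad=17,col=([45,80,30],[78,255,255]))
go(.482,-.284,.2,98)
```

```text
red fish xy [0.5812 0.1241] yaw 94.6 area mask/model 804 864 cost 0.0
red fix xy [0.5674 0.0548] yaw 169.6 area mask/model 98 294 cost 0.0
green fix xy [ 0.4805 -0.2842] yaw 98.0 area mask/model 87 98 cost 0.0
green fix xy [ 0.4827 -0.2846] yaw 98.1 area mask/model 273 308 cost 0.0
t28.7 turn [-0.003  0.001 -0.06 ] shift cm [-39.26 -15.11   3.87] len 42.2 | pos [0.577  0.1258 0.2387] [-179.8    0.    94.5] F [-0.8  0.1 -0.2] grip 0.035 0.0
```

View pics/w4.png

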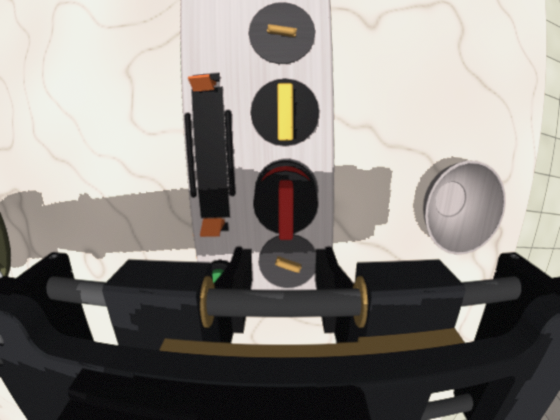

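Wrist view: yellow (285,112) and red (285,205) both in line with the row; dock 1 tongue at (288,265).

drive_tool:
  angular:
    - [0, 0, -0.06]
    - [0, 0, 0]
    - [0, 0, 0]
    - [0, 0, 0]
    - [0, 0, 0]
    - [0, 0, 0]
    - [0, 0, 0]
    - [0, 0, 0]
    - [0, 0, 0]
    - [0, 0, 0]
    - [0, 0, 0]
    - [0, 0, 0]
    - [0, 0, 0]
  delta_pos:
    - [0, 0, 0]
    - [-3.9, -1.5, 0.3]
    - [-3.9, -1.5, 0.3]
    - [-3.9, -1.5, 0.3]
    - [-3.9, -1.5, 0.3]
    - [-3.9, -1.5, 0.4]
    - [-3.9, -1.5, 0.4]
    - [-3.9, -1.5, 0.4]
    - [-3.9, -1.5, 0.5]
    - [-3.9, -1.5, 0.5]
    - [-4, -1.5, 0.5]
    - [0, 0, 0]
    - [0, 0, 0]
  gripper: [4, 4, 4, 4, 4, 4, 4, 4, 4, 4, 4, 4, 4]
  squeeze: 35

```text
time_s: 30.0
tool_pos: [0.4825, -0.2832, 0.2004]
tool_rot: [-179.9, -0.0, 97.8]
force: [0.6, 0.5, 0.1]
grip_width: 0.0399
grasp_force: 0.0
```

Run:
```python
from h import *
w=shot('wrist','w5');
r=fit(w,'green',(.482,-.284),98,fish=True,rad=45)
go(r[0],r[1],.079,98);shot('top');go(r[0],r[1],.079,98)
```

```text
green fish xy [ 0.4825 -0.2819] yaw 98.7 area mask/model 871 889 cost 0.0
t30.1 turn [-0.001 -0.001 -0.001] shift cm [-1.000e-02 -9.000e-02  1.215e+01] len 12.2 | pos [ 0.4834 -0.2817  0.2005] [-1.799e+02 -1.000e-01  9.790e+01] F [ 0.8 -0.3 -0. ] grip 0.0401 0.0
t30.1 turn [-0.001 -0.001  0.001] shift cm [-0.08 -0.16 12.18] len 12.2 | pos [ 0.484  -0.2809  0.2008] [-1.799e+02 -1.000e-01  9.810e+01] F [-0.7  0.4 -0.3] grip 0.0399 0.0
```

drive_tool:
  angular:
    - [0, 0, 0]
    - [0, 0, 0]
    - [0, 0, 0]
    - [0, 0, 0]
    - [0, 0, 0]
    - [0, 0, 0]
    - [0, 0, 0]
    - [0, 0, 0]
    - [0, 0, 0]
    - [0, 0, 0]
    - [0, 0, 0]
  delta_pos:
    - [0, -0.1, 3]
    - [0, 0, 3]
    - [0, 0, 2]
    - [0, 0, 2]
    - [0, 0, 2.1]
    - [0, 0, 0]
    - [0, 0, 0]
    - [0, 0, 0]
    - [0, 0, 0]
    - [0, 0, 0]
    - [0, 0, 0]
  gripper: [4, 4, 4, 4, 4, 4, 0.8, 0.8, 0.8, 0.8, 0.8]

```text
time_s: 31.2
tool_pos: [0.4828, -0.2826, 0.081]
tool_rot: [180.0, 0.0, 98.0]
force: [1.0, -0.4, -2.3]
grip_width: 0.0117
grasp_force: 35.0
```

Run:
```python
from h import *
a=np.radians(163); go(.5916-.08*np.cos(a),.0356-.08*np.sin(a),.24,163)
```

```text
t31.2 turn [ 1.000e-03  0.000e+00 -1.135e+00] shift cm [ -9.1   33.61 -15.9 ] len 38.3 | pos [ 0.4828 -0.2826  0.081 ] [180.   0.  98.] F [ 1.  -0.4 -2.3] grip 0.0117 35.0
```

drive_tool:
  angular:
    - [0, 0, 0]
    - [0, 0, 0]
    - [0, 0, 0]
    - [0, 0, 0]
    - [0, 0, -0.142]
    - [0, 0, -0.142]
    - [0, 0, -0.142]
    - [0, 0, -0.142]
    - [0, 0, -0.142]
    - [0, 0, -0.142]
    - [0, 0, -0.142]
    - [0, 0, -0.142]
    - [0, 0, 0]
    - [0, 0, 0]
    - [0, 0, 0]
    - [0, 0, 0]
    - [0, 0, 0]
    - [0, 0, 0]
    - [0, 0, 0]
    - [0, 0, 0]
  delta_pos:
    - [0, 0, -4]
    - [0, 0, -4]
    - [0, 0, -4]
    - [0, 0, -3.9]
    - [0, 0, 0]
    - [0, 0, 0]
    - [0, 0, 0]
    - [0, 0, 0]
    - [0, 0, 0]
    - [0, 0, 0]
    - [0, 0, 0]
    - [0, 0, 0]
    - [-1.15, 4.2, 0]
    - [-1.15, 4.2, 0]
    - [-1.15, 4.2, 0]
    - [-1.15, 4.2, 0]
    - [-1.15, 4.2, 0]
    - [-1.15, 4.2, 0]
    - [-1.15, 4.2, 0]
    - [-1.1, 4.2, 0]
  gripper: [0.8, 0.8, 0.8, 0.8, 0.8, 0.8, 0.8, 0.8, 0.8, 0.8, 0.8, 0.8, 0.8, 0.8, 0.8, 0.8, 0.8, 0.8, 0.8, 0.8]

```text
time_s: 33.2
tool_pos: [0.6687, 0.0139, 0.2392]
tool_rot: [180.0, -0.0, 163.0]
force: [0.6, -0.3, -1.7]
grip_width: 0.0115
grasp_force: 35.0
```

drive_tool:
  angular:
    - [0, 0, 0]
    - [0, 0, 0]
    - [0, 0, 0]
  delta_pos:
    - [0, 0, 0]
    - [0, 0, 0]
    - [0, 0, 0]
  gripper: [0.8, 0.8, 0.8]

```text
time_s: 33.5
tool_pos: [0.6676, 0.0104, 0.2393]
tool_rot: [-179.9, -0.0, 162.9]
force: [-0.3, -0.4, -2.2]
grip_width: 0.0118
grasp_force: 35.0
```

Run:
```python
from h import *
w=shot('wrist')
r=fit(w,'t1',(.5916,.0355),163,B,True,rad=25,col=BR)
go(r[0],r[1],.143,163.5);shot('wrist');go(r[0],r[1],.143,163.5)
```

```text
t1 fish xy [0.5915 0.0357] yaw 163.0 area mask/model 268 221 cost 0.0
t33.5 turn [-0.001  0.    -0.011] shift cm [8.04 0.3  9.67] len 12.6 | pos [0.6677 0.01   0.2397] [-180.     0.   162.9] F [ 0.3 -0.7 -2.5] grip 0.0118 35.0
t33.6 turn [-0.     0.    -0.011] shift cm [8.04 0.29 9.68] len 12.6 | pos [0.6677 0.0101 0.2398] [-180.     0.   162.9] F [ 0.4 -0.7 -2.1] grip 0.0118 35.0
```

drive_tool:
  angular:
    - [0, 0, 0]
    - [0, 0, 0]
    - [0, 0, 0]
    - [0, 0, 0]
    - [0, 0, 0]
    - [0, 0, 0]
    - [0, 0, 0]
    - [0, 0, 0]
    - [0, 0, 0]
    - [0, 0, 0]
    - [0, 0, 0]
  delta_pos:
    - [2.7, 0.25, 0]
    - [2.7, 0, 0]
    - [2.6, 0, 0]
    - [0, 0, 2.5]
    - [0, 0, 2.5]
    - [0, 0, 2.5]
    - [0, 0, 2]
    - [0, 0, 0.6]
    - [0, 0, 0]
    - [0, 0, 0]
    - [0, 0, 0]
  gripper: [0.8, 0.8, 0.8, 0.8, 0.8, 0.8, 0.8, 0.8, 0.8, 0.8, 0.8]

```text
time_s: 34.7
tool_pos: [0.5934, 0.0378, 0.1401]
tool_rot: [179.9, 0.1, 163.0]
force: [0.3, -0.0, -1.5]
grip_width: 0.012
grasp_force: 35.0
```

Run:
```python
from h import *
go(.592,.0355,.128,163)
```

```text
t34.7 turn [0.001 0.002 0.001] shift cm [ 0.06 -0.26  1.21] len 1.2 | pos [0.5934 0.0378 0.1401] [1.799e+02 1.000e-01 1.630e+02] F [ 0.3 -0.  -1.5] grip 0.012 35.0
```

drive_tool:
  angular:
    - [0, 0, 0]
    - [0, 0, 0]
    - [0, 0, 0]
    - [0, 0, 0]
    - [0, 0, 0]
    - [0, 0, 0]
  delta_pos:
    - [0.05, -0.15, 0.5]
    - [0, 0, 0.5]
    - [0, 0, 0.3]
    - [0, 0, 0.3]
    - [0, 0, 0]
    - [0, 0, 0]
  gripper: [0.8, 0.8, 0.8, 0.8, 0.8, 0.8]

```text
time_s: 35.3
tool_pos: [0.5915, 0.0367, 0.1225]
tool_rot: [-180.0, -0.0, 163.1]
force: [0.7, -0.0, -2.6]
grip_width: 0.0118
grasp_force: 35.0
```

Keyed. Go down to the disc.

drive_tool:
  angular:
    - [0, 0, 0]
    - [0, 0, 0]
    - [0, 0, 0]
    - [0, 0, 0]
  delta_pos:
    - [0, 0, 0.3]
    - [0, 0, 0.3]
    - [0, 0, 0.1]
    - [0, 0, 0]
  gripper: [0.8, 0.8, 0.8, 0.8]

```text
time_s: 35.7
tool_pos: [0.592, 0.0366, 0.1169]
tool_rot: [180.0, 0.0, 163.0]
force: [-1.6, 0.5, 5.8]
grip_width: 0.0124
grasp_force: 35.0
```

Seated (8 N press). Turn 163→89 (1.29 rad) against the stop.

drive_tool:
  angular:
    - [0, 0, 0.1]
    - [0, 0, 0.1]
    - [0, 0, 0.1]
    - [0, 0, 0.1]
    - [0, 0, 0.1]
    - [0, 0, 0.1]
    - [0, 0, 0.1]
    - [0, 0, 0.1]
    - [0, 0, 0.1]
    - [0, 0, 0.1]
    - [0, 0, 0.1]
    - [0, 0, 0.08]
    - [0, 0, 0.06]
    - [0, 0, 0.05]
    - [0, 0, 0]
  delta_pos:
    - [0, 0, 0.05]
    - [0, 0, 0]
    - [0, 0, 0]
    - [0, 0, 0]
    - [0, 0, 0]
    - [0, 0, 0]
    - [0, 0, 0]
    - [0, 0, 0]
    - [0, 0, 0]
    - [0, 0, 0]
    - [0, 0, 0]
    - [0, 0, 0]
    - [0, 0, 0]
    - [0, 0, 0]
    - [0, 0, 0]
  gripper: [0.8, 0.8, 0.8, 0.8, 0.8, 0.8, 0.8, 0.8, 0.8, 0.8, 0.8, 0.8, 0.8, 0.8, 0.8]

```text
time_s: 37.2
tool_pos: [0.5907, 0.0353, 0.1169]
tool_rot: [-179.9, 0.0, 89.1]
force: [-7.6, -2.4, 13.9]
grip_width: 0.0115
grasp_force: 35.1
```

Run:
```python
from h import *
go(.592,.0355,.115,96); print(telemetry.get_obs()['wrist_torque'])
```

```text
t37.2 turn [-0.002  0.    -0.121] shift cm [0.   0.13 0.19] len 0.2 | pos [0.5907 0.0353 0.1169] [-179.9    0.    89.1] F [-7.6 -2.4 13.9] grip 0.0115 35.1
[-0.53123547  1.89485695  0.26847954]
```

Torque 0.27 N m, the same stop signature. Back 0.1 rad, release, retreat, then look.

drive_tool:
  angular:
    - [0, 0, -0.05]
    - [0, 0, -0.05]
    - [0, 0, 0]
    - [0, 0, 0]
    - [0, 0, 0]
    - [0, 0, 0]
    - [0, 0, 0]
    - [0, 0, 0]
    - [0, 0, 0]
    - [0, 0, 0]
    - [0, 0, 0]
  delta_pos:
    - [0, 0, -0.05]
    - [0, 0, 0]
    - [0, 0, 0]
    - [0, 0, 0]
    - [0, 0, 0]
    - [0, 0, -2.5]
    - [0, 0, -4]
    - [0, 0, -4]
    - [0, 0, -2]
    - [0, 0, 0]
    - [0, 0, 0]
  gripper: [0.8, 0.8, 0.8, 3.5, 3.5, 3.5, 3.5, 3.5, 3.5, 3.5, 3.5]

```text
time_s: 38.3
tool_pos: [0.5914, 0.037, 0.2402]
tool_rot: [180.0, -0.0, 94.9]
force: [-0.7, 0.2, -0.8]
grip_width: 0.0346
grasp_force: 0.0
```

```bash
cat >> h.py <<'E'
BL=([100,130,40],[125,255,255])
def barfit(p,fish,g=(.499,-.389),a=99,rad=45,col=BL): 
    return fit(p,'bar',g,a,(.150,.032,0,.012),fish,rad=rad,col=col)
E
python3 - <<'E'
from h import *
w=shot('wrist');t=shot('top'); s=shot('side','s5')
fit(w,'green',(.591,.036),94,(.046,.012,.096,.130),True,rad=45,col=([45,80,30],[80,255,255]))
fit(w,'red',(.581,.124),94,(.046,.012,.096,.130),True,rad=35)
fit(w,'yellow',(.573,.209),94,(.046,.012,.096,.130),True,rad=30)
barfit(t,False);barfit(s,False,rad=80)
# rib (black) from top
for n,p in(('t',t),('s',s)):
    r=models.cut_out(p,'bar'); print([(d['centre'],d['p'],int(d['pixels'].sum())) for d in r[:2]])
go(.499,-.389,.24,9)
E
```

```text
green fish xy [0.5926 0.0364] yaw 94.9 area mask/model 906 863 cost 0.0
red fish xy [0.581 0.125] yaw 94.8 area mask/model 920 875 cost 0.0
yellow fish xy [0.5744 0.1998] yaw 95.1 area mask/model 618 912 cost 0.0
bar fix xy [ 0.4553 -0.3763] yaw 98.7 area mask/model 301 679 cost 0.0
bar fix xy [ 0.466  -0.4334] yaw 111.8 area mask/model 469 2018 cost 0.0
[([419.4, 239.5], 0.68, 774)]
[([271.2, 386.8], 0.59, 1597)]
t38.5 turn [-1.000e-03  2.000e-03  1.499e+00] shift cm [-15.73  40.61  -0.08] len 43.6 | pos [0.5908 0.0367 0.2392] [-179.9    0.    94.9] F [ 0.   0.6 -0.9] grip 0.0348 0.0
```

View pics/s5.png

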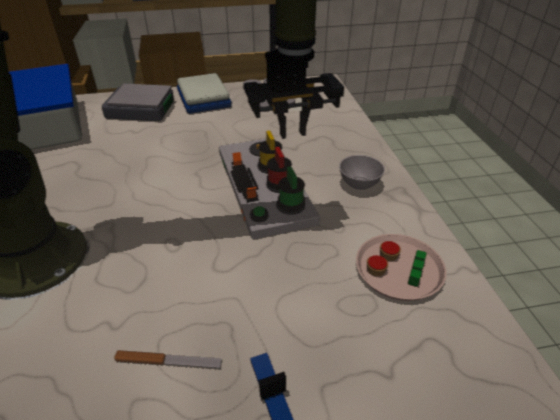

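Side view: all three cups are docked; the bar was knocked to about (272,387). Relocate it.

Run:
```python
from h import *
t=shot('top')
b=blob(t,*BL,(419,239.5),42,cc=False); c,a,l=axis(t,b,.012); print(c.round(4),a,l,b[2])
go(c[0],c[1],.2,a-90); print(a)
y=a-90; R1=R.from_euler('xyz',[180,0,y],degrees=True).as_matrix()
```

```text
[ 0.4613 -0.4117  0.012 ] 99.278940190562 0.15998370701883577 532
t38.6 turn [-1.000e-03  2.000e-03  1.494e+00] shift cm [-20.03  42.16   3.95] len 46.8 | pos [0.591  0.0367 0.2395] [-179.9    0.    94.9] F [ 0.5  0.4 -1. ] grip 0.035 0.0
99.278940190562
```

drive_tool:
  angular:
    - [0, 0, 0.136]
    - [0, 0, 0.136]
    - [0, 0, 0.136]
    - [0, 0, 0.136]
    - [0, 0, 0.136]
    - [0, 0, 0.136]
    - [0, 0, 0.136]
    - [0, 0, 0.136]
    - [0, 0, 0.136]
    - [0, 0, 0.136]
    - [0, 0, 0.136]
    - [0, 0, 0]
    - [0, 0, 0]
    - [0, 0, 0]
    - [0, 0, 0]
    - [0, 0, 0]
    - [0, 0, 0]
    - [0, 0, 0]
    - [0, 0, 0]
    - [0, 0, 0]
  delta_pos:
    - [0, 0, 0]
    - [0, 0, 0]
    - [0, 0, 0]
    - [0, 0, 0]
    - [0, 0, 0]
    - [0, 0, 0]
    - [0, 0, 0]
    - [0, 0, 0]
    - [0, 0, 0]
    - [0, 0, 0]
    - [0, 0, 0]
    - [-2, 4.2, 0.4]
    - [-2, 4.2, 0.4]
    - [-2, 4.2, 0.4]
    - [-2, 4.2, 0.4]
    - [-2, 4.2, 0.4]
    - [-2, 4.2, 0.4]
    - [-2, 4.2, 0.4]
    - [-2, 4.2, 0.4]
    - [-2, 4.2, 0.4]
  gripper: [4, 4, 4, 4, 4, 4, 4, 4, 4, 4, 4, 4, 4, 4, 4, 4, 4, 4, 4, 4]
  squeeze: 45

```text
time_s: 40.6
tool_pos: [0.4733, -0.3665, 0.2039]
tool_rot: [-180.0, 0.0, 9.2]
force: [0.1, -1.0, 0.4]
grip_width: 0.0399
grasp_force: 0.0
```

drive_tool:
  angular:
    - [0, 0, 0]
    - [0, 0, 0]
    - [0, 0, 0]
  delta_pos:
    - [-2, 4.2, 0.4]
    - [0, 0, 0]
    - [0, 0, 0]
  gripper: [4, 4, 4]

```text
time_s: 40.9
tool_pos: [0.459, -0.4116, 0.1999]
tool_rot: [-180.0, 0.1, 8.9]
force: [0.9, 0.3, 0.2]
grip_width: 0.04
grasp_force: 0.0
```

Run:
```python
from h import *
w=shot('wrist','w6')
u=proj(w,[.4613,-.4117,.012],True); b=blob(w,*BL,u,120,cc=False); c,a,l=axis(w,b,.012,True); print(b[0],c.round(4),a.round(1),l.round(4),b[2])
print(proj(w,[.4613,-.4117,.058],True))
go(c[0],c[1],.044,9.3)
```

```text
[286.97806005 187.50721709] [ 0.4649 -0.415   0.012 ] 99.3 0.1533 3464
[283.35296957 201.71564277]
t41.0 turn [-0.001  0.    -0.004] shift cm [ 0.34  0.59 15.6 ] len 15.6 | pos [ 0.4606 -0.4098  0.2   ] [-179.9    0.     9.1] F [ 1.3 -0.4  0.4] grip 0.0399 0.0
```

View pics/w6.png

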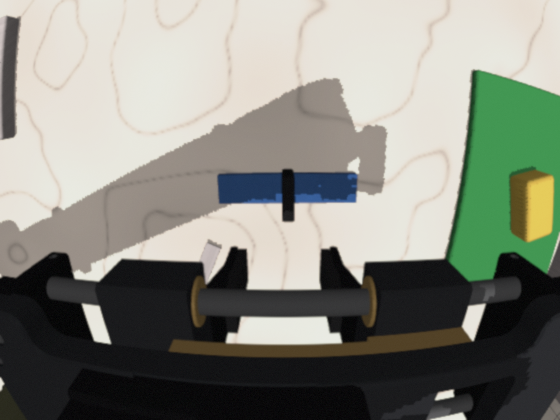

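Wrist view: bar centre (287,187), rib (288,195), parallel to the fingers' travel; knife tip (210,258) is well clear of the fingers.

drive_tool:
  angular:
    - [0, 0, 0]
    - [0, 0, 0]
    - [0, 0, 0]
    - [0, 0, 0]
    - [0, 0, 0]
    - [0, 0, 0]
    - [0, 0, 0]
    - [0, 0, 0]
    - [0, 0, 0]
    - [0, 0, 0]
    - [0, 0, 0]
    - [0, 0, 0]
    - [0, 0, 0]
  delta_pos:
    - [0.3, 0.5, 3.5]
    - [0, 0, 3.5]
    - [0, 0, 3.4]
    - [0, 0, 3]
    - [0, 0, 2]
    - [0, 0, 1]
    - [0, 0, 0]
    - [0, 0, 0]
    - [0, 0, 0]
    - [0, 0, 0]
    - [0, 0, 0]
    - [0, 0, 0]
    - [0, 0, 0]
  gripper: [4, 4, 4, 4, 4, 4, 4, 0.8, 0.8, 0.8, 0.8, 0.8, 0.8]
  squeeze: 45

```text
time_s: 42.25
tool_pos: [0.4649, -0.4146, 0.0371]
tool_rot: [180.0, -0.0, 9.2]
force: [0.1, 0.6, 2.3]
grip_width: 0.0115
grasp_force: 45.0
```

Run:
```python
from h import *
# seat from docks (wrist frame): mid of docks minus 84 mm along mill x ; mill x points along 6 deg
D=np.array([[.5916,.0356],[.5821,.1233],[.5728,.2109],[.5634,.2987]]); v=D[3]-D[0]; ang=np.degrees(np.arctan2(v[1],v[0])); print('row',ang,np.linalg.norm(v))
n=np.array([v[1],-v[0]])/np.linalg.norm(v); seat=D.mean(0)-.084*n; print('seat',seat)
t=shot('top'); H=[]
for nm,c in(('hl',(173,229)),('hr',(235,223))):
    b=blob(t,[3,130,60],[18,255,255],c,10); H.append(axis(t,b,.067)[0]); print(nm,H[-1].round(4),b[2])
print('hook mid',np.mean(H,axis=0))
go(seat[0],seat[1],.2,ang-90)
```

```text
row 96.11781034539332 0.2646069726972439
seat [0.49395339 0.15817285]
hl [0.4832 0.2329 0.067 ] 60
hr [0.4993 0.0795 0.067 ] 45
hook mid [0.49127172 0.15622048 0.067     ]
t42.3 turn [ 0.    -0.001  0.053] shift cm [  8.99 -56.64 -16.29] len 59.6 | pos [ 0.4649 -0.4146  0.0371] [180.   -0.    9.2] F [0.1 0.2 4.7] grip 0.012 45.0
```

drive_tool:
  angular:
    - [0, 0, 0]
    - [0, 0, 0]
    - [0, 0, 0]
    - [0, 0, 0]
    - [0, 0, 0.053]
    - [0, 0, 0]
    - [0, 0, 0]
    - [0, 0, 0]
    - [0, 0, 0]
    - [0, 0, 0]
    - [0, 0, 0]
    - [0, 0, 0]
    - [0, 0, 0]
    - [0, 0, 0]
    - [0, 0, 0]
    - [0, 0, 0]
    - [0, 0, 0]
    - [0, 0, 0]
    - [0, 0, 0]
    - [0, 0, 0]
  delta_pos:
    - [0, 0, -4]
    - [0, 0, -4]
    - [0, 0, -4]
    - [0, 0, -4.3]
    - [0, 0, 0]
    - [0.1, -4, 0]
    - [0.1, -4, 0]
    - [0.1, -4, 0]
    - [0.1, -4, 0]
    - [0.1, -4, 0]
    - [0.1, -4, 0]
    - [0.1, -4, 0]
    - [0.1, -4, 0]
    - [0.1, -4, 0]
    - [0.1, -4, 0]
    - [0, -4, 0]
    - [0, -4, 0]
    - [0, -4, 0]
    - [0, -4.6, 0]
    - [0, 0, 0]
  gripper: [0.8, 0.8, 0.8, 0.8, 0.8, 0.8, 0.8, 0.8, 0.8, 0.8, 0.8, 0.8, 0.8, 0.8, 0.8, 0.8, 0.8, 0.8, 0.8, 0.8]

```text
time_s: 44.3
tool_pos: [0.4123, 0.1555, 0.199]
tool_rot: [-179.9, 0.0, 6.6]
force: [0.0, -0.3, -1.4]
grip_width: 0.0119
grasp_force: 45.0
```

drive_tool:
  angular:
    - [0, 0, 0]
    - [0, 0, 0]
  delta_pos:
    - [0, 0, 0]
    - [0, 0, 0]
  gripper: [0.8, 0.8]

```text
time_s: 44.5
tool_pos: [0.4143, 0.1482, 0.1993]
tool_rot: [180.0, 0.0, 6.0]
force: [-0.8, -0.1, -1.2]
grip_width: 0.0116
grasp_force: 45.0
```

Run:
```python
from h import *
w=shot('wrist','w7'); H=[]
for nm,g in(('hl',(.4857,.2345)),('hr',(.502,.082))):
    u=proj(w,[*g,.06],True); b=blob(w,[3,120,60],[18,255,255],u,30)
    print(nm,u.round(1),b and (b[0].round(1),b[2],axis(w,b,.066,True)[0].round(4))); H.append(axis(w,b,.066,True)[0])
v=H[0]-H[1]; print('mid',np.mean(H,axis=0).round(4),np.linalg.norm(v),np.degrees(np.arctan2(v[1],v[0])))
go(.494,.158,.12,6.1)
```

```text
hl [195.6 119.3] (array([195.9, 119.3]), 513, array([0.4859, 0.2326, 0.066 ]))
hr [366.9 118.9] (array([367.3, 118.8]), 515, array([0.5021, 0.0832, 0.066 ]))
mid [0.494  0.1579 0.066 ] 0.15026422697608338 96.18747064846501
t44.5 turn [ 0.     0.    -0.002] shift cm [ 8.02 -0.14  7.94] len 11.3 | pos [0.4144 0.1481 0.1994] [180.   0.   6.] F [-0.3 -0.7 -0.7] grip 0.0121 45.0
```

View pics/w7.png

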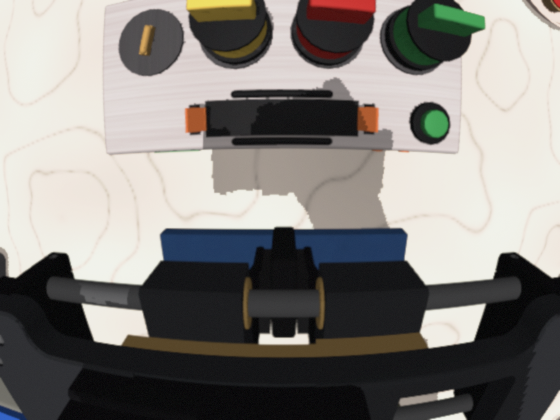

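Wrist view: hooks (196,119) and (367,119) give seat centre (0.494, 0.158), matching the estimate from the docks. Checking the green wing's angle in passing.

Run:
```python
from h import *
w=shot('wrist')
for n,g in(('green',(.592,.036)),('red',(.581,.124)),('yellow',(.5735,.209))): fit(w,n,g,95,(.046,.012,.096,.130),True,rad=35,col=([45,120,90],[80,255,255]) if n=='green' else None)
go(.494,.158,.115,6.1)
```

```text
green fish xy [0.5992 0.0287] yaw 86.4 area mask/model 677 1756 cost 0.0
red fish xy [0.5802 0.1238] yaw 97.6 area mask/model 1313 1912 cost 0.0
yellow fish xy [0.5713 0.2088] yaw 93.8 area mask/model 1362 1906 cost 0.0
t44.6 turn [-0.     0.    -0.002] shift cm [ 8.01 -0.13  8.45] len 11.6 | pos [0.4144 0.1482 0.1995] [-180.    0.    6.] F [ 0.2 -0.2 -1.6] grip 0.0115 45.0
```

drive_tool:
  angular:
    - [0, 0, 0]
    - [0, 0, 0]
    - [0, 0, 0]
    - [0, 0, 0]
    - [0, 0, 0]
    - [0, 0, 0]
    - [0, 0, 0]
    - [0, 0, 0]
  delta_pos:
    - [2.7, -0.1, 0]
    - [2.7, 0, 0]
    - [2.6, 0, 0]
    - [0, 0, 3]
    - [0, 0, 3]
    - [0, 0, 2]
    - [0, 0, 0]
    - [0, 0, 0]
  gripper: [0.8, 0.8, 0.8, 0.8, 0.8, 0.8, 0.8, 0.8]

```text
time_s: 45.4
tool_pos: [0.494, 0.1583, 0.1201]
tool_rot: [180.0, -0.0, 6.0]
force: [0.5, 0.8, -1.0]
grip_width: 0.0118
grasp_force: 45.0
```

Run:
```python
from h import *
go(.494,.158,.067,6.1);w=shot('wrist');go(.494,.158,.067,6.1)
```

```text
t45.4 turn [ 0.    -0.    -0.001] shift cm [-0.01  0.03  5.31] len 5.3 | pos [0.494  0.1583 0.1201] [180.  -0.   6.] F [ 0.5  0.8 -1. ] grip 0.0118 45.0
t45.5 turn [-0.001 -0.002 -0.001] shift cm [-0.07  0.07  5.38] len 5.4 | pos [0.4946 0.1588 0.1208] [-1.8e+02 -1.0e-01  6.1e+00] F [-0.4 -0.7 -0.5] grip 0.0116 45.0
```

Run:
```python
from h import *
w=shot('wrist','w8')
for n,g in(('green',(.592,.036)),('red',(.581,.124)),('yellow',(.5735,.209))):
    fit(w,n,g,95,(.046,.012,.096,.130),True,rad=50)
    c=np.array(g)
    for a in(88,95):
        d=.023*np.array([np.cos(np.radians(a)),np.sin(np.radians(a))]); print(a,[proj(w,[*(c+s*d),.13],True).round(0) for s in(-1,1)])
```

```text
green fish xy [0.5929 0.0358] yaw 95.0 area mask/model 1896 2043 cost 0.0
88 [array([558., 141.]), array([502., 119.])]
95 [array([559., 136.]), array([501., 125.])]
red fish xy [0.5814 0.1246] yaw 94.1 area mask/model 2481 2862 cost 0.0
88 [array([428., 128.]), array([331., 107.])]
95 [array([429., 122.]), array([331., 114.])]
yellow fish xy [0.5739 0.2076] yaw 94.9 area mask/model 2742 2868 cost 0.0
88 [array([238., 119.]), array([140., 110.])]
95 [array([239., 112.]), array([140., 116.])]
```

View pics/w8.png

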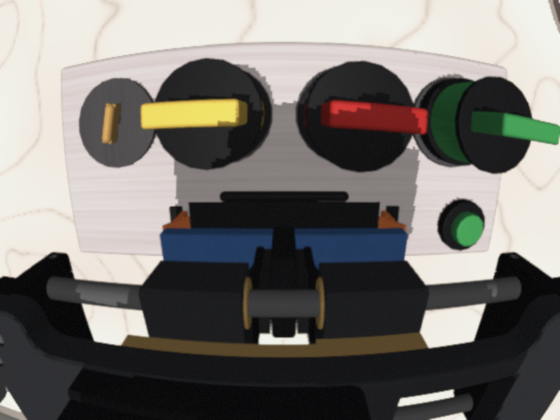

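All three wings lie at 94–95° against the row's 96°, at equal heights; the bar is centred above the seat. Pushing straight down.

drive_tool:
  angular:
    - [0, 0, 0]
    - [0, 0, 0]
    - [0, 0, 0]
    - [0, 0, 0]
    - [0, 0, 0]
    - [0, 0, 0]
    - [0, 0, 0]
    - [0, 0, 0]
    - [0, 0, 0]
    - [0, 0, 0]
  delta_pos:
    - [0, 0, 0.7]
    - [0, 0, 0.5]
    - [0, 0, 0.5]
    - [0, 0, 0.5]
    - [0, 0, 0.5]
    - [0, 0, 0.5]
    - [0, 0, 0.5]
    - [0, 0, 0.5]
    - [0, 0, 0.5]
    - [0, 0, 0.3]
  gripper: [0.8, 0.8, 0.8, 0.8, 0.8, 0.8, 0.8, 0.8, 0.8, 0.8]
  squeeze: 58

```text
time_s: 46.5
tool_pos: [0.494, 0.1591, 0.0694]
tool_rot: [-180.0, -0.0, 6.1]
force: [0.6, 0.1, -0.5]
grip_width: 0.0114
grasp_force: 58.0
```

drive_tool:
  angular:
    - [0, 0, 0]
    - [0, 0, 0]
    - [0, 0, 0]
    - [0, 0, 0]
  delta_pos:
    - [0, 0, 0.2]
    - [0, 0, 0.2]
    - [0, 0, 0.15]
    - [0, 0, 0]
  gripper: [0.8, 0.8, 0.8, 0.8]

```text
time_s: 46.9
tool_pos: [0.4933, 0.1589, 0.067]
tool_rot: [-179.9, 0.2, 6.1]
force: [-10.8, -3.3, 28.4]
grip_width: 0.0113
grasp_force: 58.0
```

drive_tool:
  angular:
    - [0, 0, 0]
    - [0, 0, 0]
    - [0, 0, 0]
    - [0, 0, 0]
    - [0, 0, 0]
    - [0, 0, 0]
    - [0, 0, 0]
    - [0, 0, 0]
    - [0, 0, 0]
    - [0, 0, 0]
    - [0, 0, 0]
  delta_pos:
    - [0, 0, -0.2]
    - [0, 0, 0]
    - [0, 0, 0]
    - [0, 0, 0]
    - [0, 0, -2.5]
    - [0, 0, -3.5]
    - [0, 0, -3.5]
    - [0, 0, -3.5]
    - [-4, 0, 0]
    - [-4, 0, 0]
    - [0, 0, 0]
  gripper: [0.8, 3.5, 3.5, 3.5, 3.5, 3.5, 3.5, 3.5, 3.5, 3.5, 3.5]

```text
time_s: 48.0
tool_pos: [0.4097, 0.1504, 0.1953]
tool_rot: [-179.9, 0.2, 6.3]
force: [0.4, -0.1, 0.4]
grip_width: 0.0345
grasp_force: 0.0
```

Run:
```python
from h import *
w=shot('wrist','w9')
a=w['pixels'][40:220,100:500]; cv2.imwrite('pics/w9c.png',cv2.resize(a[:,:,::-1],(800,360),interpolation=cv2.INTER_CUBIC))
b=blob(w,*COL['green'],proj(w,[.5095,.0085,.05],True),25); print('button',b[0],b[2],axis(w,b,.055,True)[0])
t=shot('top'); print('top button',axis(t,blob(t,*COL['green'],(260,221),14),.055)[0])
s=shot('side')
r=models.search_frame(s,'start_top'); print(r and r[0])
bs=blob(s,*COL['green'],(260,213),12); print(bs and bs[0])
# triangulate height: wrist ray vs side ray
if bs is not None:
    o1,d1=ray(w,b[0],True);o2,d2=ray(s,bs[0]); A=np.c_[d1,-d2]; k=np.linalg.lstsq(A,o2-o1,rcond=None)[0]; print((o1+d1*k[0]).round(4),(o2+d2*k[1]).round(4))
go(.51,.008,.15,6)
```

```text
button [439.6259542  119.67938931] 655 [0.50958805 0.01256413 0.055     ]
top button [0.5072689  0.00927734 0.055     ]
{'centre': [258.6, 213.5], 'p': 0.43}
[258.68674699 210.92771084]
[0.5101 0.0083 0.0466] [0.5092 0.0084 0.0465]
t48.2 turn [ 0.    -0.001  0.002] shift cm [ 7.95 15.17  4.62] len 17.7 | pos [0.415  0.1506 0.1962] [ 1.8e+02 -1.0e-01  6.1e+00] F [-0.1  1.  -0.5] grip 0.0348 0.0
```

View pics/w9c.png

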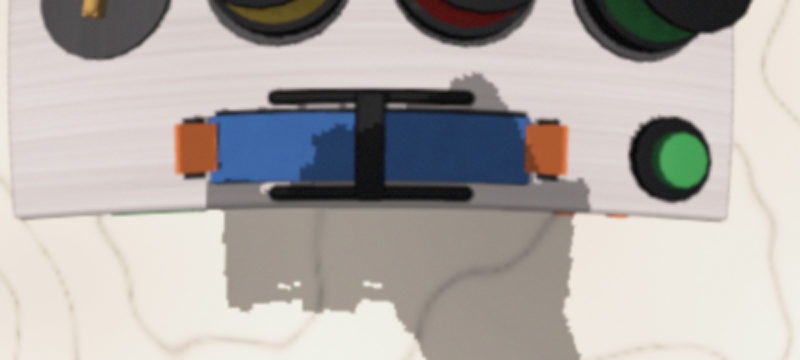

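Both orange hooks overlap the bar's ends symmetrically, so it has clicked in. On to the button, fingers closed.

drive_tool:
  angular:
    - [0, 0, 0]
    - [0, 0, 0]
    - [0, 0, 0]
    - [0, 0, 0]
    - [0, 0, 0]
    - [0, 0, 0]
    - [0, 0, 0]
    - [0, 0, 0]
    - [0, 0, 0]
  delta_pos:
    - [2, 3.8, 1.1]
    - [2, 3.8, 1.1]
    - [2, 3.8, 1.2]
    - [2, 3.8, 1.2]
    - [0, 0, 3]
    - [0, 0, 2.5]
    - [0, 0, 1.5]
    - [0, 0, 0]
    - [0, 0, 0]
  gripper: [0, 0, 0, 0, 0, 0, 0, 0, 0]
  squeeze: 20

```text
time_s: 49.1
tool_pos: [0.5106, 0.0078, 0.0804]
tool_rot: [179.9, -0.0, 6.1]
force: [-0.1, -0.3, 0.8]
grip_width: 0.0005
grasp_force: 0.0
```

Run:
```python
from h import *
go(.5097,.0083,.061,6);shot('top');go(.5097,.0083,.061,6)
```

```text
t49.1 turn [ 0.001 -0.     0.002] shift cm [-0.08 -0.06  1.94] len 1.9 | pos [0.5106 0.0078 0.0804] [179.9  -0.    6.1] F [-0.1 -0.3  0.8] grip 0.0005 0.0
t49.1 turn [ 0.    -0.002  0.002] shift cm [-0.12 -0.04  2.  ] len 2.0 | pos [0.511 0.008 0.081] [ 1.8e+02 -1.0e-01  6.1e+00] F [-0.3 -0.2 -0. ] grip -0.0 0.0
```

drive_tool:
  angular:
    - [0, 0, 0]
    - [0, 0, 0]
    - [0, 0, 0]
    - [0, 0, 0]
    - [0, 0, 0]
  delta_pos:
    - [0, 0, 0.5]
    - [0, 0, 0.5]
    - [0, 0, 0.4]
    - [0, 0, 0.3]
    - [0, 0, 0]
  gripper: [0, 0, 0, 0, 0]

```text
time_s: 49.65
tool_pos: [0.5101, 0.0083, 0.0631]
tool_rot: [-180.0, -0.0, 6.1]
force: [-1.1, 0.6, 2.7]
grip_width: 0.0002
grasp_force: 1.6
```

Contact (about 2.7 N). Continue to full travel.

drive_tool:
  angular:
    - [0, 0, 0]
    - [0, 0, 0]
    - [0, 0, 0]
    - [0, 0, 0]
  delta_pos:
    - [0, 0, 0.2]
    - [0, 0, 0.2]
    - [0, 0, 0.1]
    - [0, 0, 0]
  gripper: [0, 0, 0, 0]

```text
time_s: 50.05
tool_pos: [0.5103, 0.0082, 0.0601]
tool_rot: [-179.9, 0.0, 6.1]
force: [-7.1, 1.7, 21.3]
grip_width: 0.0002
grasp_force: 10.9
```

21 N against the 5 N full-travel force: the button is on its end stop. Retreat and check.

drive_tool:
  angular:
    - [0, 0, 0]
    - [0, 0, 0]
    - [0, 0, 0]
    - [0, 0, 0]
    - [0, 0, 0]
    - [0, 0, 0]
    - [0, 0, 0]
    - [0, 0, 0]
  delta_pos:
    - [0, 0, -1]
    - [0, 0, -3]
    - [0, 0, -4]
    - [0, 0, -4]
    - [0, 0, -3]
    - [-3, -3, 0]
    - [0, 0, 0]
    - [0, 0, 0]
  gripper: [0, 0, 0, 0, 0, 0, 0, 0]

```text
time_s: 50.85
tool_pos: [0.4763, 0.0351, 0.2079]
tool_rot: [-179.9, -0.0, 6.2]
force: [0.3, -0.5, 0.3]
grip_width: 0.0004
grasp_force: 0.0
```

Run:
```python
from h import *
w=shot('wrist','w10')
for n,g in(('green',(.592,.036)),('red',(.581,.124)),('yellow',(.5735,.209))): fit(w,n,g,95,(.046,.012,.096,.130),True,rad=45)
go(.5,.05,.2,6)
```

```text
green fish xy [0.5933 0.0355] yaw 94.9 area mask/model 1378 1443 cost 0.0
red fish xy [0.5818 0.1284] yaw 95.7 area mask/model 1145 1386 cost 0.0
yellow fish xy [0.5736 0.2103] yaw 95.4 area mask/model 1123 1114 cost 0.0
t50.9 turn [-0.    -0.     0.003] shift cm [ 2.48 -1.31  0.78] len 2.9 | pos [0.4767 0.0344 0.2078] [-180.    -0.     6.1] F [-0.1 -0.4 -0.3] grip 0.0005 0.0
```

View pics/w10.png

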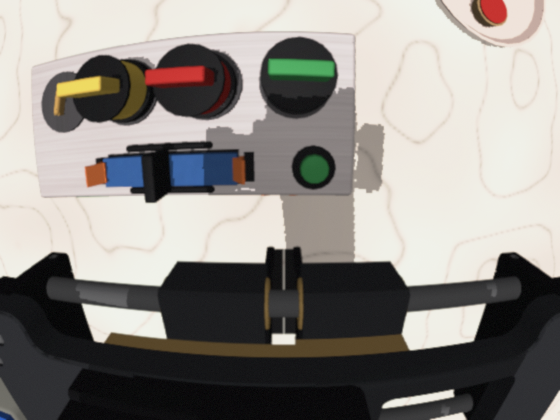

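The final view shows all three cups in line on their docks, the bar held by both hooks, the button released and the robot clear. Handing in.

```bash
python3 -c "
from cell import env
print(env.sign_off())"
```

```text
the job is handed in; nothing more can be done
None
```

The three cups present (yellow, red and green; there was no brown one) are keyed and locked on docks 3, 2 and 1, the safety bar is held by both hooks, the start button was pressed last, and the job is handed in (the sign-off gave no verdict).

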